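# Set the pantry grow lamp to 20 degrees and slide the sprouting tub under it

### The job

Raise the low grow lamp until its arm slopes 20 degrees up from level, let go, and watch for a second that it stays there by itself. Then slide the sprouting tub, upright and narrow end first, in under the lamp head, square and centred on the arm, until it touches the lamp's foot plate, and let go. The lamp must still stand at 20 degrees, and the other things on the shelf stay where they are.

Things in the scene. Friction and masses are not known exactly. Their poses are not given: they have to be found in the camera images.
- lamp_stand: the grow lamp's stand, fixed to the shelf, carrying the lamp. Origin: on the shelf, at the middle of the front edge of its grey foot plate, the stop for the tub; -x points out under the lamp arm towards the robot side, z up. Foot plate 18 mm thick, 160 mm wide (y), from x = 0 to 225 mm. Two cheeks, 110 mm high, hold the hinge: its line is parallel to y, at x = 175 mm, 80 mm up.
- lamp: lamp head with its arm, on a stiff friction hinge. Origin: head centre, on the arm's centre line, 220 mm from the hinge. -x outward along the arm, y along the hinge, z up out of the head: z tips from vertical by the arm's slope. Head: white plate, 90 mm along the arm, 180 mm wide, 22 mm thick. Arm 30 x 14 mm. At 20 degrees the underside is 128 mm above the shelf at the inner edge, 159 mm at the outer.
- lamp_fin (a point): middle of the grip fin standing on the lamp head: grey plate 10 mm thick (along the hinge direction y), 40 mm long along the arm, 45 mm tall above the head's top face. It lies 220 mm out along the arm from the hinge and 33.5 mm above the arm's centre line. Axes as lamp. The hinge turns from 0.2 rad below level to 1.2 rad above; it takes some 7 to 11 N at the fin to raise it and stays where it is left.
- tub: closed sprouting tub, rectangular, white with a grey lid with four dark slots: 90 mm long (its x), 56 mm wide (its y), 70 mm tall, 0.2 to 0.42 kg, loose on the shelf, rigid walls. Origin: centre of its underside, z up. Either end may go first. When an end face squarely touches the middle of the foot plate's front edge, its origin is 45 mm from the stand's origin, along the stand's -x axis.
- jar: glass jar with steel twist cap, 76 mm across, 120 mm tall; bystander, loose. Origin: centre of its underside.
- mug: enamel mug, 80 mm across, 85 mm tall, handle on its +y side; bystander, loose. Origin: centre of its underside.
- scoop: aluminium scoop lying on its side, 60 mm thick barrel and a slim handle toward its -x, 175 mm long in all; bystander, loose. Origin: centre of its underside, below the barrel.
- spice: small spice jar with black cap, 44 mm across, 100 mm tall; bystander, loose. Origin: centre of its underside.
- bowl: small white bowl, 90 mm across, 45 mm tall; bystander, loose. Origin: centre of its underside.
Things that resemble listed ones, but are neither listed nor needed, are in the scene too. Leave any red look-alike of the tub alone.

How it is judged:
By the outcome, as a careful person would: the job done as asked, in the order asked, and still so for the second after the job is handed in, with the robot touching nothing.
It also fails if it takes over 72 s, if anything falls off the work surface, if the arm or the gripper's body presses on something with over 40 N, if the wrist force passes 120 N, or if a joint passes its speed limit or range.

### The arm

A 6-joint arm with a two-finger parallel gripper is mounted at the origin on the work surface. World frame = base frame: x ahead of the robot, y to its left, z up, the work surface at z = 0. Lengths are in m, angles in rad, forces in N, time in s.
With the tool pointing down it reaches from about 0.3 to 0.825 m from the base axis. Payload 5.4 kg.
Tool frame: the origin (TCP) lies midway between the tips of the shut fingers; the grasp point (between the pads) lies 19 mm behind it; z points along the fingers, y is the direction in which the jaws open and shut (so a half turn about z gives the same grasp; the last joint's range is limited). The gripper opens to 92 mm and grips with 3 to 60 N. Pads are 20 mm wide; open, the fingers measure 128 mm over their backs; the gripper's body (75 mm by 189 mm) begins 69 mm behind the grasp point.
Start: joints at [-0.21, 0.158, 1.597, -0, 1.386, -0.21], TCP at [0.575, -0, 0.215] pointing down, gripper open.
Joint ranges: [-2.91, 2.91], [-0.94, 2.29], [0.18, 2.7], [-1.29, 4.43], [0.17, 2.64], [-3, 3]. Speed limits (rad/s): [2.57, 2.57, 3.14, 3.14, 3.14, 3.14].

### API

Orientations are given as a unit quaternion [x, y, z, w].
In Python, from bench import * gives the robot as it stands.
- The arm moves only by the tool jog_arm, never from a script. Its argument "deltas" is a list that holds one entry, the list of rows, each a list of 5 numbers: the opening, from 0 (shut) to 1 (fully open), then the shift along the tool's x, y, z in m, then the turn about the tool's z in units of 6 degrees (1.0 is 6 degrees). In form: [[[jaw, x, y, z, turn], ...]]. A call has exactly 8 rows; each row shifts and turns the pose as measured when the row begins, along the tool's axes as they then stand; what a row does not reach is not made up. A row lasts 1/12 s, in which the tool goes at most 41.7 mm and 7.16 degrees, less where a joint would pass 70% of its speed; a pose out of reach is approached as far as the arm can. A call with a gripper value outside its range is refused whole. The fingers move at their own pace and stop on an object; the grip force is fixed at half the most. Time passes only in rows, so rows that do not move let the fingers close, or fill a call up. It gives the time, the measured TCP pose, the force and the opening at its end, in the units of the state.
- get_state(): the state, without advancing time (a new reading comes with each control period).
- get_image(name): name is "scene" or "side" or "wrist"; returns a dict with "frame" (384x512x3 uint8, blue, green, red), "range_z" (384x512 float32, m along the optical axis (not along the pixel's ray), 0 where there is no reading), "camera_matrix" (3x3 intrinsics, pixels), "R" (3x3) and "t" (3): a world point X has camera coordinates R X + t; the wrist camera has in their place "tool_from_camera" (4x4, takes a point from camera to tool coordinates, whose origin is the TCP and whose axes are the flange's). Camera axes: x right, y down, z forward; pixel columns grow to the right and rows downward; lengths in m; the calibration is good to about 2 mm. A picture is of the moment at which its call begins: read the wrist's pose just before it.
- sign_off(): hands the job in, once; it reports no verdict.
Trained networks look in the newest picture that a camera, given by its name, has taken for a name from the list of things; names that differ only in an ending like _2 or _b are one class to them, and where a whole thing is asked for, a point or a joint stands for the part that bears it (a point fixed in the world has none). Each returns a list of dicts, best first, with "score" (0 to 1); they miss things now and then, are a little off and sometimes report something else, mostly with a low value. They report only what shows in the picture. A call takes as long as a camera call. They do not tell look-alikes from the thing itself.
- cut_out(camera, thing): "pixels" (384x512 bool, what is visible of it) and "position" ([column, row] in pixels, amid what is visible of it).
- spot_point(camera, thing): "position" ([column, row] in pixels: a listed point, or the origin of a listed thing).
The state is a dict: "time": time; "qpos": joint angles; "joint_vel": joint speeds; "tau": joint torques, N m; "tool_pos": TCP position; "tcp_rot": TCP orientation; "force": force on the tool from outside, world axes, zero at the start; "moment": the same for the moment, N m; "opening": finger opening in m.
Only numpy, scipy, OpenCV 4.12 (cv2) and the standard library are available. Lean on these libraries where they do the work, as an engineer would, in place of code of your own. Each camera call takes 0.05 s, during which the arm holds its last target.

## Working session

There is one attempt and no reset: what is moved stays moved. The work goes in short steps, Python scripts to look and compute and a tool call to move; the robot and the scene stay as the last step left them, time stands still between calls to the robot, and variables do not carry over. Pictures are saved under pics/ and viewed, and the job is handed in when it is done.

Besides the shell and the picture viewer there is one more tool, called after "Request:" as name([rows], argument=value, ...), one row to a line, values as JSON. jog_arm: Moves the arm, as the interface text tells. Its arguments: {"type":"object","properties":{"deltas":{"type":"array","items":{"type":"array","items":{"type":"array","items":{"type":"number"}}}}},"required":["deltas"]}

```bash
ls; mkdir -p pics; python3 - <<'E'
from bench import *
import cv2
s=get_state(); print(s)
for n in ["scene","side","wrist"]:
    im=get_image(n); cv2.imwrite(f"pics/{n}0.png",im["frame"])
    print(n,im["camera_matrix"].tolist()); print(im.get("R"),im.get("t"),im.get("tool_from_camera"))
E
```

```text
pics
{'time': 0.0, 'qpos': array([-2.10111316e-01,  1.59048286e-01,  1.59825891e+00, -4.08483518e-05,
        1.38617231e+00, -2.10095974e-01]), 'joint_vel': array([-0.0002392 , -0.0004661 ,  0.0026249 , -0.00154792, -0.00085696,
       -0.00059072]), 'tau': array([ 4.79022274e-04, -3.85570908e+01, -3.22103977e+01,  7.00944406e-02,
        3.78346047e-02, -1.56143192e-04]), 'tool_pos': array([5.74363948e-01, 9.47688313e-05, 2.13605985e-01]), 'tcp_rot': array([ 7.07109226e-01,  7.07103707e-01, -5.30144627e-04, -7.80644993e-04]), 'force': array([-0.15382191,  1.12646056,  0.58989263]), 'moment': array([ 0.02648842,  0.00557943, -0.03239749]), 'opening': 0.09186707834829831}
scene [[406.5335845560627, 0.0, 257.0705047690453], [0.0, 406.5335845560627, 192.44985707995534], [0.0, 0.0, 1.0]]
[[-0.55158129  0.83403418  0.01204417]
 [ 0.64766456  0.43733719 -0.62391249]
 [-0.52563171 -0.33633787 -0.78140139]] [ 0.33907881 -0.30767709  1.47088517] None
side [[449.0304878271687, 0.0, 259.7649754587246], [0.0, 449.0304878271687, 186.61284096798116], [0.0, 0.0, 1.0]]
[[ 0.82723612 -0.56160564  0.01671826]
 [-0.41279577 -0.62768903 -0.66000465]
 [ 0.3811562   0.53907846 -0.75107547]] [-0.48801747  0.29976208  1.11467396] None
wrist [[297.1429741994952, 0.0, 252.7282450155946], [0.0, 297.1429741994952, 194.87510211370554], [0.0, 0.0, 1.0]]
None None [[-8.80251580e-04 -9.63311437e-01 -2.68384613e-01  7.57439293e-02]
 [ 9.99999600e-01 -8.05409887e-04 -3.88959228e-04  3.03059946e-04]
 [ 1.58529252e-04 -2.68384848e-01  9.63311761e-01 -1.69674969e-01]
 [ 0.00000000e+00  0.00000000e+00  0.00000000e+00  1.00000000e+00]]
```

View pics/scene0.png

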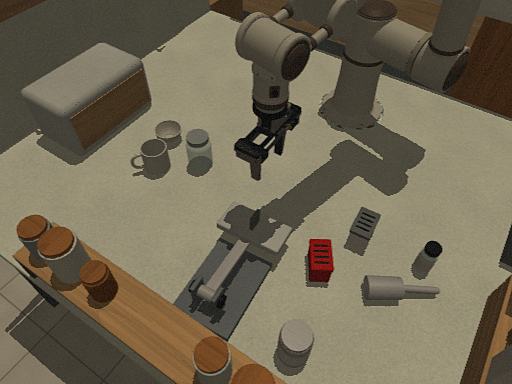

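View pics/side0.png

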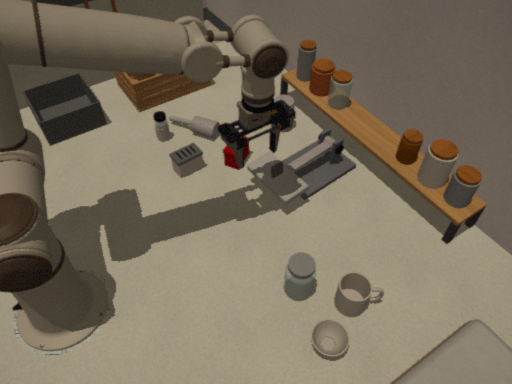

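View pics/wrist0.png

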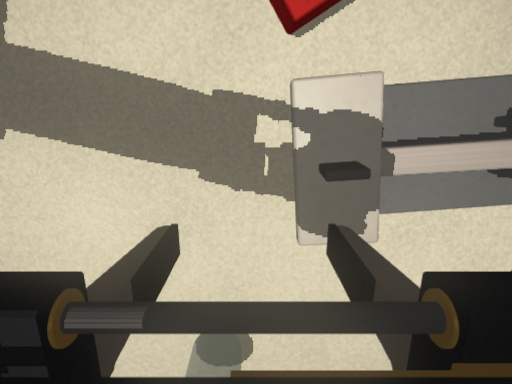

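```bash
cat > h.py <<'E'
from bench import *
import cv2, numpy as np
from scipy.spatial.transform import Rotation as Rn
def cloud(im):
    z=im["range_z"].astype(float); K=im["camera_matrix"]
    v,u=np.mgrid[0:384,0:512]
    P=np.stack([(u-K[0,2])/K[0,0]*z,(v-K[1,2])/K[1,1]*z,z],-1)
    P[z<=0]=np.nan
    return P
def world(im,s=None):
    P=cloud(im)
    if "R" in im: return (P-im["t"])@im["R"]
    T=im["tool_from_camera"]; Q=P@T[:3,:3].T+T[:3,3]
    return Q@Rn.from_quat(s["tcp_rot"]).as_matrix().T+s["tool_pos"]
def shot(n,tag):
    s=get_state(); im=get_image(n); cv2.imwrite(f"pics/{n}{tag}.png",im["frame"])
    return s,im,world(im,s)
E
python3 - <<'E'
from h import *
np.set_printoptions(precision=4,suppress=True)
for n in ["scene","side","wrist"]:
    s,im,W=shot(n,"1")
    np.savez(f"pics/{n}1.npz",W=W,f=im["frame"])
    for t in ["lamp","lamp_stand","lamp_fin","tub","jar","mug","scoop","spice","bowl"]:
        if t!="lamp_fin":
            for d in cut_out(n,t)[:3]:
                if d["score"]<.3: continue
                m=d["pixels"]; print(n,t,"cut",round(d["score"],2),np.round(d["position"]),m.sum(),"med",np.nanmedian(W[m],0),"zmax",np.nanpercentile(W[m][:,2],98))
        for d in spot_point(n,t)[:3]:
            if d["score"]<.3: continue
            c=np.round(d["position"]).astype(int); print(n,t,"pt",round(d["score"],2),c, W[c[1],c[0]])
    # gripper points in tool frame
    if n!="wrist":
        R=Rn.from_quat(s["tcp_rot"]).as_matrix(); Q=(W-s["tool_pos"])@R
        ok=(np.abs(Q[...,0])<.12)&(np.abs(Q[...,1])<.12)&(Q[...,2]<.0)&(Q[...,2]>-.3)
        q=Q[ok]
        for a in np.arange(-.3,0,.02):
            b=q[(q[:,2]>=a)&(q[:,2]<a+.02)]
            if len(b): print(round(a,2),len(b),"x",b[:,0].min(),b[:,0].max(),"y",b[:,1].min(),b[:,1].max())
    big=cv2.resize(im["frame"][80:200,200:330] if n!="wrist" else im["frame"],None,fx=4 if n!="wrist" else 1,fy=4 if n!="wrist" else 1)
    cv2.imwrite(f"pics/{n}_grip.png",big)
print(get_state()["time"])
E
```

```text
scene lamp cut 0.9 [243. 236.] 3075 med [0.6909 0.0336 0.0771] zmax 0.11305746957350578
scene lamp pt 0.96 [254 226] [0.6731 0.0279 0.0877]
scene lamp_stand cut 0.96 [233. 273.] 7785 med [0.7854 0.0437 0.0198] zmax 0.10852293148172461
scene lamp_stand cut 0.36 [200. 151.] 986 med [ 0.5364 -0.2595  0.0865] zmax 0.121208522784682
scene lamp_stand pt 0.81 [246 253] [0.7165 0.0321 0.0179]
scene lamp_fin pt 0.95 [254 216] [0.6662 0.0231 0.12  ]
scene tub cut 0.9 [321. 258.] 1003 med [0.6519 0.2114 0.0682] zmax 0.07232270554018387
scene tub cut 0.56 [362. 227.] 901 med [0.5081 0.2598 0.0679] zmax 0.07209992733071838
scene tub pt 0.98 [359 234] [0.5296 0.2595 0.066 ]
scene tub pt 0.59 [316 267] [0.6795 0.2131 0.0718]
scene jar cut 0.89 [200. 150.] 982 med [ 0.5365 -0.2602  0.0863] zmax 0.121194367675265
scene jar cut 0.57 [152. 158.] 966 med [ 0.6131 -0.3787  0.0521] zmax 0.08468990226377306
scene jar pt 0.61 [200 163] [ 0.5486 -0.2521  0.0429]
scene mug cut 0.9 [153. 157.] 971 med [ 0.6126 -0.3788  0.0516] zmax 0.08468703719989218
scene mug pt 0.32 [384 295] [0.6373 0.3801 0.0399]
scene sc
[... 5008 characters left out ...]
 0.69 [390. 145.] 31480 med [0.7371 0.0402 0.0744] zmax 0.1080900198051323
wrist lamp_stand pt 0.69 [357 151] [0.6823 0.0371 0.0781]
wrist lamp_fin pt 0.83 [342 170] [0.6558 0.0253 0.12  ]
wrist tub cut 0.65 [298.   6.] 1318 med [0.6175 0.1726 0.0449] zmax 0.07060486842841858
wrist jar cut 0.75 [211. 353.] 2089 med [ 0.5221 -0.2434  0.0493] zmax 0.08576533744332619
wrist jar pt 0.75 [213 346] [ 0.5193 -0.2397  0.0404]
wrist spice cut 0.67 [389. 150.] 31316 med [0.7372 0.0403 0.0744] zmax 0.10620089033812817
wrist spice cut 0.53 [211. 355.] 2134 med [ 0.5222 -0.2434  0.0493] zmax 0.08657810354980254
wrist spice cut 0.5 [346. 155.] 18161 med [0.672  0.0332 0.077 ] zmax 0.12041113408428729
2.85
```

View pics/side_grip.png

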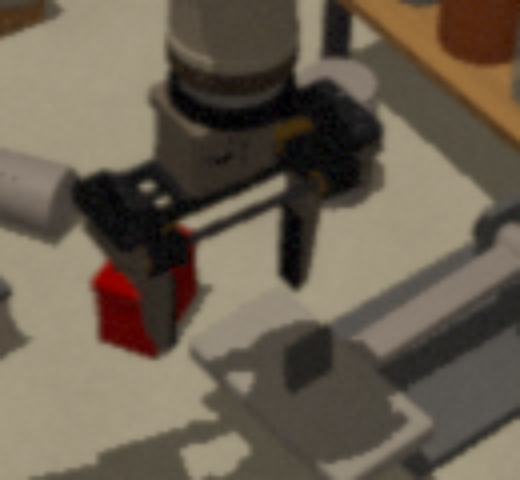

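View pics/scene_grip.png

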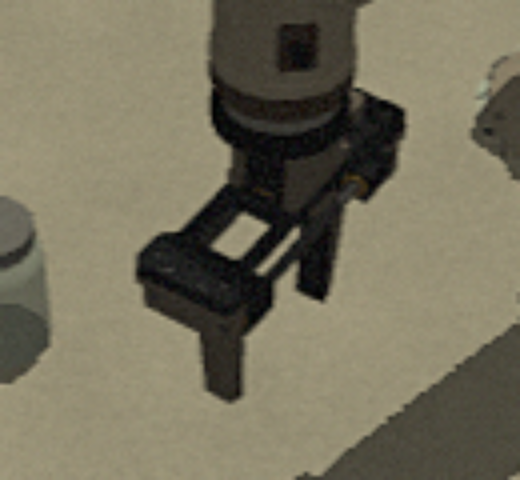

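```bash
python3 - <<'E'
from h import *
np.set_printoptions(precision=4,suppress=True)
for n in ["scene","side","wrist"]:
    d=np.load(f"pics/{n}1.npz"); W=d["W"]; f=d["f"].astype(int)
    P=W.reshape(-1,3); g=f.reshape(-1,3)
    print(n,"table z",np.nanmedian(P[(np.abs(P[:,2])<.008)&(P[:,0]<.9)&(P[:,0]>.3)][:,2]))
    m=(P[:,2]>.013)&(P[:,2]<.023)&(P[:,0]>.62)&(P[:,0]<1.0)&(np.abs(P[:,1]-.04)<.13)
    q=P[m]
    if len(q)>50:
        # keep largest
        r=cv2.minAreaRect((q[:,:2]*1000).astype(np.float32)); print("plate",len(q),r, np.median(q[:,2]))
    # head top: z .06-.1, x .6-.74
    m=(P[:,2]>.055)&(P[:,2]<.1)&(P[:,0]>.6)&(P[:,0]<.72)&(np.abs(P[:,1]-.03)<.12)
    q=P[m]; 
    for _ in range(4):
        A=np.c_[q[:,:2],np.ones(len(q))]; c=np.linalg.lstsq(A,q[:,2],rcond=None)[0]; r=q[:,2]-A@c; q=q[np.abs(r)<max(2*r.std(),.0015)]
    print("head plane",c,len(q),"slope deg",np.degrees(np.arctan(np.hypot(*c[:2]))), "res",r.std(), cv2.minAreaRect((q[:,:2]*1000).astype(np.float32)))
    m=(P[:,2]>.1)&(P[:,2]<.14)&(P[:,0]>.6)&(P[:,0]<.72)&(np.abs(P[:,1]-.03)<.05)
    q=P[m]; print("fin",len(q),q.min(0) if len(q) else 0,q.max(0) if len(q) else 0,cv2.minAreaRect((q[:,:2]*1000).astype(np.float32)) if len(q)>3 else 0)
    m=(P[:,2]>.10)&(P[:,2]<.116)&(P[:,0]>.74)&(P[:,0]<.95)&(np.abs(P[:,1]-.03)<.09)
    q=P[m]; print("cheeks",len(q),cv2.minAreaRect((q[:,:2]*1000).astype(np.float32)) if len(q)>3 else 0)
    for nm,c in(("tub",(.51,.26)),("red",(.65,.21))):
        m=(P[:,2]>.066)&(P[:,2]<.075)&(np.hypot(P[:,0]-c[0],P[:,1]-c[1])<.07)
        q=P[m]; print(nm,len(q),cv2.minAreaRect((q[:,:2]*1000).astype(np.float32)) if len(q)>3 else 0)
f=cv2.imread("pics/scene1.png"); cv2.imwrite("pics/tubs.png",cv2.resize(f[190:310,280:460],None,fx=4,fy=4,interpolation=cv2.INTER_CUBIC))
E
```

```text
scene table z -0.0009390188267070516
plate 3828 ((773.468994140625, 42.83845520019531), (201.85122680664062, 333.1611633300781), 81.54387664794922) 0.01700543301155935
head plane [0.0555 0.0037 0.039 ] 1704 slope deg 3.1840182738964056 res 0.0015410638901537255 ((669.1273803710938, 23.21630859375), (102.26467895507812, 178.92462158203125), 3.9889838695526123)
fin 99 [0.6406 0.0162 0.1001] [0.6818 0.0292 0.1257] ((661.22802734375, 22.624637603759766), (40.822994232177734, 10.853069305419922), 3.8342976570129395)
cheeks 210 ((883.1146240234375, 39.9436149597168), (39.51667785644531, 69.36112213134766), 4.283675193786621)
tub 569 ((488.1572265625, 258.35540771484375), (90.8365707397461, 55.572654724121094), 3.9489943981170654)
red 691 ((638.7413940429688, 206.61599731445312), (91.76973724365234, 55.22902297973633), 31.37690544128418)
side table z -0.00039740604089823683
plate 1450 ((819.4285888671875, 31.470169067382812), (228.05950927734375, 163.43081665039062), 3.682565689086914) 0.017270195299819567
head plane [0.0616 0.0042 0.0353] 1251 slope deg 3.533905021026272 res 0.002079848491
[... 552 characters left out ...]
2969, 47.324424743652344), 15.10323715209961)
wrist table z -0.0005656491936334301
plate 12724 ((764.9168090820312, 65.02342224121094), (273.15447998046875, 229.7459716796875), 4.406410217285156) 0.017397629816339688
head plane [0.0632 0.005  0.0344] 12357 slope deg 3.6280375997407686 res 0.0006593357384266576 ((662.3951416015625, 22.172088623046875), (88.32329559326172, 178.31910705566406), 4.459717750549316)
fin 680 [0.6399 0.0157 0.1004] [0.6797 0.0282 0.1238] ((659.9620361328125, 21.93122673034668), (40.15339660644531, 10.623494148254395), 3.5091781616210938)
cheeks 0 0
tub 0 0
red 520 ((623.3723754882812, 168.13873291015625), (41.23443603515625, 17.30036735534668), 0.021564429625868797)
```

View pics/tubs.png

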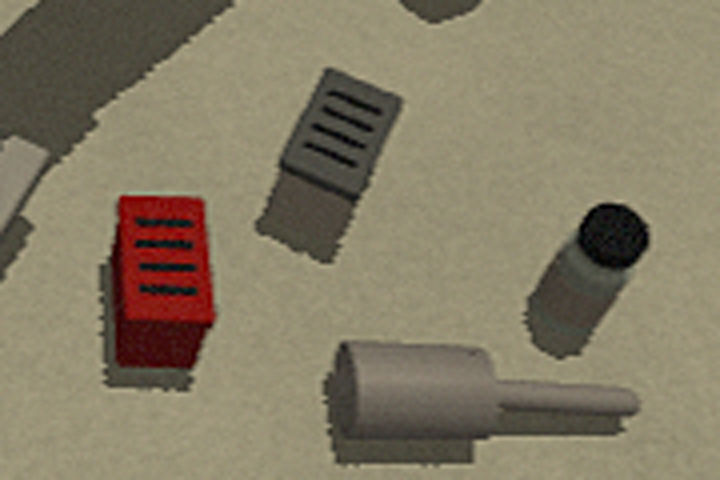

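Wrist, scene and side agree: lamp fin at about (0.660, 0.022), slope about −3.6°, stand yaw about 4.2°. There are two tub candidates. The one at scene (362,227) has a grey lid with four dark slots and a white body, so it is the tub. The red one at (321,258) is the look-alike and stays alone. First I'll turn the jaws along the hinge.

Request:
jog_arm([
  [[1,0,0,0,-1],[1,0,0,0,-1],[1,0,0,0,-1],[1,0,0,0,-1],[1,0,0,0,-1],[1,0,0,0,-1],[1,0,0,0,-1],[1,0,0,0,-1]],
])

```text
time: 3.52
tool_pos: [0.575, 0.0, 0.2146]
tcp_rot: [0.341, 0.94, 0.0, -0.0]
force: [-0.1, 0.6, 0.8]
opening: 0.092
```

Request:
jog_arm([
  [[1,0,0,0,-1],[1,0,0,0,-1],[1,0,0,0,-1],[1,0,0,0,-1],[1,0,0,0,-1],[1,0,0,0,-1],[1,0,0,0,-1],[1,0,0,0,-0.7]],
])

```text
time: 4.18
tool_pos: [0.575, 0.0, 0.2146]
tcp_rot: [-0.077, 0.997, 0.0, 0.0]
force: [-1.1, 0.0, 0.5]
opening: 0.0921
```

```bash
cat >> h.py <<'E'
np.set_printoptions(precision=4,suppress=True)
def info(s):
    R=Rn.from_quat(s["tcp_rot"]).as_matrix()
    print("t",round(s["time"],2),"pos",s["tool_pos"],"toolx yaw",np.degrees(np.arctan2(R[1,0],R[0,0])).round(2),"z",R[:,2],"F",s["force"],"open",round(s["opening"],4))
    return R
def lampfit(W,guess=(.66,.022),r=.1,zlo=.05,zhi=.25):
    """head top plane etc."""
    P=W.reshape(-1,3); P=P[np.isfinite(P).all(1)]
    q=P[(P[:,2]>zlo)&(P[:,2]<zhi)&(np.hypot(P[:,0]-guess[0],P[:,1]-guess[1])<r)]
    best=None; rng=np.random.default_rng(0)
    for _ in range(400):
        a,b,c=q[rng.choice(len(q),3,False)]; nn=np.cross(b-a,c-a); L=np.linalg.norm(nn)
        if L<1e-5: continue
        nn/=L
        if nn[2]<0: nn=-nn
        if nn[2]<.7: continue
        k=np.abs((q-a)@nn)<.0015
        if best is None or k.sum()>best.sum(): best=k
    p=q[best]; m=p.mean(0); nn=np.linalg.svd(p-m,full_matrices=False)[2][2]
    if nn[2]<0: nn=-nn
    return nn,m,p
E
python3 - <<'E'
from h import *
s,im,W=shot("wrist","2"); R=info(s)
nn,m,p=lampfit(W,zlo=.06,zhi=.1)
print("slope",np.degrees(np.arcsin(-nn[0])), nn,m,len(p),cv2.minAreaRect((p[:,:2]*1000).astype(np.float32)))
P=W.reshape(-1,3)
q=P[(P[:,2]>.1)&(P[:,2]<.14)&(P[:,0]>.6)&(P[:,0]<.72)&(np.abs(P[:,1]-.03)<.05)]
print("fin",len(q),cv2.minAreaRect((q[:,:2]*1000).astype(np.float32)),q[:,2].max())
E
```

```text
t 4.18 pos [0.575  0.     0.2146] toolx yaw -171.13 z [ 0.0001  0.0001 -1.    ] F [-1.1107  0.0213  0.5422] open 0.0921
slope 3.7143097136591203 [-0.0648 -0.0054  0.9979] [0.6613 0.0171 0.0763] 9615 ((661.9403076171875, 20.827133178710938), (88.95989227294922, 177.8101348876953), 4.554166316986084)
fin 465 ((659.2982788085938, 20.87017059326172), (39.31202697753906, 10.024517059326172), 4.486252307891846) 0.12370097392717738
```

View pics/wrist2.png

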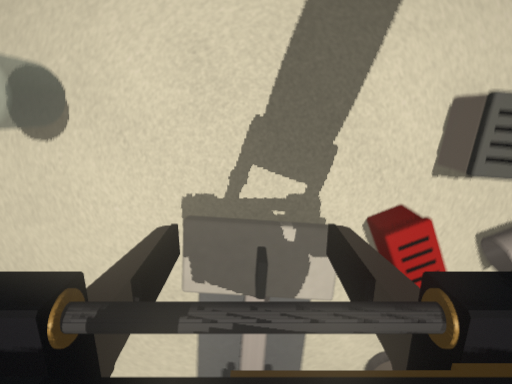

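Request:
jog_arm([
  [[1,0,0,0,0.72],[1,-0.029,0.005,0,0],[1,-0.029,0.005,0,0],[1,-0.0285,0.0047,0,0],[1,0,0,0.03,0],[1,0,0,0.03,0],[1,0,0,0.03,0],[1,0,0,0,0]],
])

```text
time: 4.9
tool_pos: [0.665, 0.0224, 0.1226]
tcp_rot: [-0.031, 1.0, -0.0, 0.002]
force: [-0.7, 1.0, -1.8]
opening: 0.0919
```

```bash
python3 - <<'E'
from h import *
s,im,W=shot("wrist","3"); R=info(s)
P=W.reshape(-1,3)
Q=(P-s["tool_pos"])@R
q=P[(P[:,2]>.1)&(P[:,2]<.13)&(P[:,0]>.6)&(P[:,0]<.72)&(np.abs(P[:,1]-.02)<.03)]
print("fin",len(q),cv2.minAreaRect((q[:,:2]*1000).astype(np.float32)),q[:,2].max())
s,im,W=shot("side","3")
P=W.reshape(-1,3)
q=P[(P[:,2]>.1)&(P[:,2]<.13)&(P[:,0]>.6)&(P[:,0]<.72)&(np.abs(P[:,1]-.02)<.03)]
print("fin",len(q),cv2.minAreaRect((q[:,:2]*1000).astype(np.float32)),q[:,2].max())
cv2.imwrite("pics/side3b.png",cv2.resize(im["frame"][80:240,200:400],None,fx=4,fy=4)[:600])
E
```

```text
t 4.9 pos [0.665  0.0224 0.1226] toolx yaw -176.43 z [ 0.0045 -0.0005 -1.    ] F [-0.6571  0.9614 -1.8494] open 0.0919
fin 1064 ((659.6416015625, 21.017311096191406), (39.439266204833984, 9.919465065002441), 3.866118907928467) 0.12369951125247404
fin 90 ((656.7792358398438, 18.818981170654297), (40.12276840209961, 12.45132827758789), 3.892486333847046) 0.12714416726034658
```

View pics/wrist3.png

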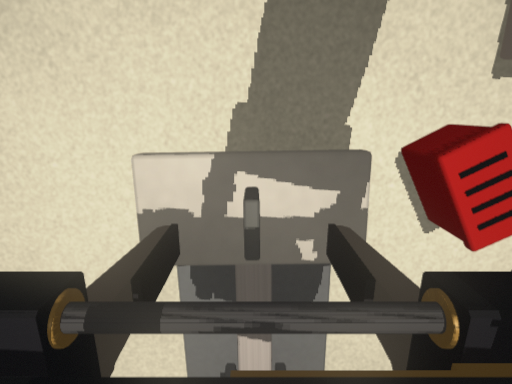

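View pics/side3b.png

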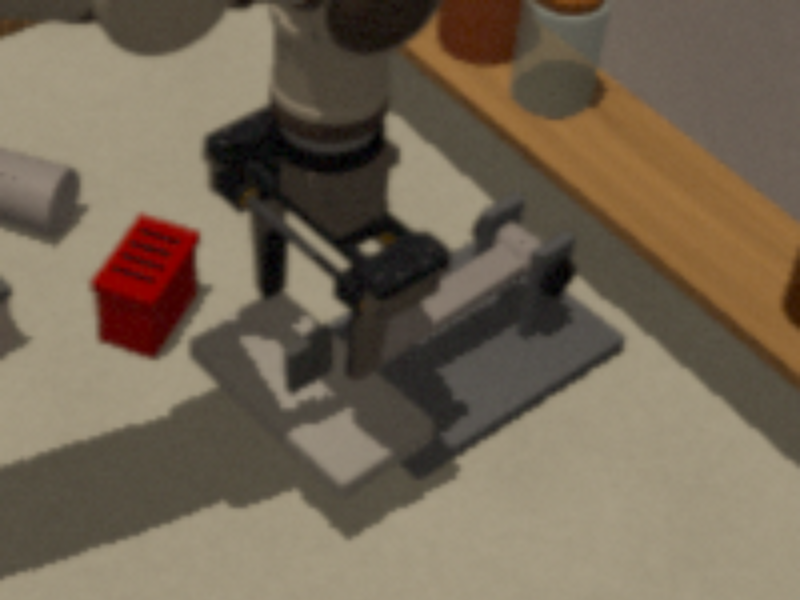

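Request:
jog_arm([
  [[1,0.005,-0.001,0.016,-0.1],[1,0,0,0.016,0],[1,0,0,0,0],[0,0,0,0,0],[0,0,0,0,0],[0,0,0,0,0],[0,0,0,0,0],[0,0,0,0,0]],
])

```text
time: 5.67
tool_pos: [0.6744, 0.0186, 0.1172]
tcp_rot: [-0.035, 0.999, -0.004, 0.021]
force: [-0.2, -0.3, -0.2]
opening: 0.0606
```

Request:
jog_arm([
  [[0,0,0,0,0],[0,0,0,0,0],[0,0,0,0,0],[0,0,0,0,0],[0,0,0,0,0],[0,0,0,0,0],[0,0,0,0,0],[0,0,0,0,0]],
])

```text
time: 6.33
tool_pos: [0.6747, 0.0224, 0.1184]
tcp_rot: [-0.035, 0.999, -0.0, 0.021]
force: [0.1, 2.6, 1.2]
opening: 0.0092
```

```bash
python3 - <<'E'
from h import *
s=get_state(); R=info(s); print(s["moment"])
E
```

```text
t 6.33 pos [0.6747 0.0224 0.1184] toolx yaw -176.0 z [ 0.0425  0.0009 -0.9991] F [0.1377 2.6458 1.1701] open 0.0092
[0.6179 0.0168 0.0306]
```

```bash
python3 - <<'E'
from h import *
s=get_state(); print(s["qpos"],s["tau"])
s,im,W=shot("side","4")
cv2.imwrite("pics/side4b.png",cv2.resize(im["frame"][60:220,200:400],None,fx=4,fy=4)[:600])
E
```

```text
[-0.1489  0.4582  1.4225  0.0077  1.219  -1.792 ] [ -0.9545 -47.7802 -30.4501  -0.4251  -0.1689   0.0217]
```

View pics/side4b.png

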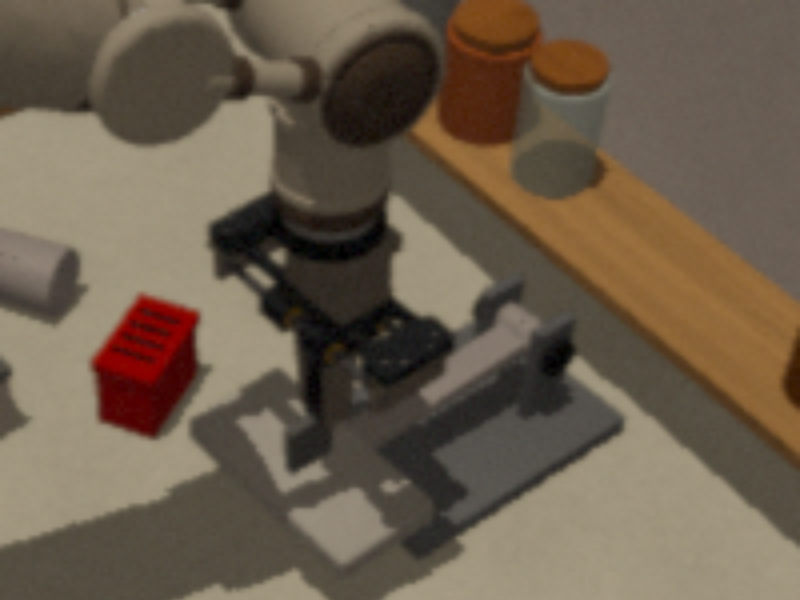

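Request:
jog_arm([
  [[1,0,0,0,0],[1,0,0,0,0],[1,0,0,0,0],[1,0,0,0,0],[1,0,0,0,0],[1,0,0,0,0],[1,0,0,0,0],[1,0,0,0,0]],
])

```text
time: 7.05
tool_pos: [0.6744, 0.0215, 0.1178]
tcp_rot: [-0.035, 0.999, -0.001, 0.021]
force: [0.2, -0.2, -0.4]
opening: 0.0607
```

```bash
python3 - <<'E'
from h import *
s=get_state(); R=info(s); print(s["qpos"],s["tau"])
E
```

```text
t 7.05 pos [0.6744 0.0215 0.1178] toolx yaw -175.98 z [ 0.0415 -0.0008 -0.9991] F [ 0.1861 -0.2088 -0.4331] open 0.0607
[-0.1493  0.4588  1.4229  0.0057  1.2187 -1.792 ] [  0.0071 -48.6809 -30.9392  -0.0109  -0.0863  -0.0011]
```

Request:
jog_arm([
  [[1,0.01,0,0,0],[1,0,0,0,0],[1,0,0,0,0],[1,0,0,0,0],[1,0,0,0,0],[1,0,0,0,0],[1,0,0,0,0],[1,0,0,0,0]],
])

```text
time: 7.72
tool_pos: [0.6657, 0.0205, 0.1177]
tcp_rot: [-0.035, 0.999, -0.001, 0.022]
force: [-0.3, -0.8, 0.1]
opening: 0.0916
```

```bash
python3 - <<'E'
from h import *
s=get_state(); R=info(s); print(s["qpos"],s["tau"])
E
```

```text
t 7.72 pos [0.6657 0.0205 0.1177] toolx yaw -176.01 z [ 0.0432 -0.0011 -0.9991] F [-0.2947 -0.7717  0.0528] open 0.0916
[-0.153   0.4366  1.4532  0.0058  1.209  -1.7953] [ -0.0061 -47.8022 -30.8358  -0.0101  -0.0934  -0.0009]
```

Request:
jog_arm([
  [[1,0,0,0.008,0],[1,0,0,0.008,0],[1,0,0,0,0],[1,0,0,0,0],[1,0,0,0,0],[1,0,0,0,0],[1,0,0,0,0],[1,0,0,0,0]],
])

```text
time: 8.38
tool_pos: [0.6661, 0.0205, 0.0989]
tcp_rot: [-0.035, 0.999, -0.001, 0.021]
force: [0.4, -0.3, 0.2]
opening: 0.092
```

```bash
python3 - <<'E'
from h import *
s=get_state(); R=info(s); print(s["qpos"],s["tau"])
E
```

```text
t 8.38 pos [0.6661 0.0205 0.0989] toolx yaw -176.01 z [ 0.0417 -0.0009 -0.9991] F [ 0.4135 -0.2664  0.2444] open 0.092
[-0.1528  0.4588  1.4626  0.0059  1.1789 -1.7953] [ -0.004  -48.0204 -30.3297  -0.0098  -0.0858  -0.0009]
```

Request:
jog_arm([
  [[1,0.005,0,0,0],[1,0,0,0,0],[1,0,0,0.006,0],[1,0,0,0.004,0],[1,0,0,0,0],[0,0,0,0,0],[0,0,0,0,0],[0,0,0,0,0]],
])

```text
time: 9.05
tool_pos: [0.6611, 0.0201, 0.088]
tcp_rot: [-0.035, 0.999, -0.001, 0.021]
force: [0.3, 0.2, 0.4]
opening: 0.0737
```

Request:
jog_arm([
  [[0,0,0,0,0],[0,0,0,0,0],[0,0,0,0,0],[0,0,0,0,0],[0,0,0,0,0],[0,0,0,0,0],[0,0,0,0,0],[0,0,0,0,0]],
])

```text
time: 9.72
tool_pos: [0.6616, 0.02, 0.0886]
tcp_rot: [-0.035, 0.999, -0.001, 0.022]
force: [0.2, 0.1, 0.2]
opening: 0.0208
```

```bash
python3 - <<'E'
from h import *
s=get_state(); R=info(s); print(s["qpos"],s["tau"])
E
```

```text
t 9.72 pos [0.6616 0.02   0.0886] toolx yaw -176.01 z [ 0.0434 -0.0012 -0.9991] F [0.2374 0.0779 0.2167] open 0.0208
[-0.1546  0.4585  1.4849  0.006   1.1551 -1.7973] [ -0.0002 -47.8115 -30.0812  -0.0095  -0.0939  -0.0008]
```

Request:
jog_arm([
  [[0,0,0,0,0],[0,0,0,0,0],[0,0,0,0,0],[0,0,0,0,0],[0,0,0,0,0],[0,-0.0022,0,-0.0113,0],[0,-0.0028,0,-0.0112,0],[0,-0.0033,0,-0.011,0]],
])

```text
time: 10.38
tool_pos: [0.6654, 0.0217, 0.1142]
tcp_rot: [-0.036, 0.999, 0.0, 0.018]
force: [6.3, -0.3, -13.9]
opening: 0.0098
```

```bash
python3 - <<'E'
from h import *
s=get_state(); R=info(s); print(s["qpos"],s["tau"],"grasp",s["tool_pos"]-.019*R[:,2])
E
```

```text
t 10.38 pos [0.6654 0.0217 0.1142] toolx yaw -175.92 z [ 0.0353  0.0014 -0.9994] F [  6.2635  -0.285  -13.9388] open 0.0098
[-0.1518  0.4454  1.4483  0.0071  1.2133 -1.7962] [  0.0757 -56.3262 -34.2828  -0.0261   0.8588   0.2803] grasp [0.6647 0.0217 0.1332]
```

Request:
jog_arm([
  [[0,-0.0038,0,-0.0106,0],[0,-0.0043,0,-0.0105,0],[0,-0.0048,0,-0.0103,0],[0,-0.0052,0,-0.01,0],[0,-0.0056,0,-0.0097,0],[0,-0.006,0,-0.0094,0],[0,0,0,0,0],[0,0,0,0,0]],
])

```text
time: 11.05
tool_pos: [0.6846, 0.0232, 0.1666]
tcp_rot: [-0.036, 0.999, 0.001, 0.001]
force: [0.9, -0.3, -14.3]
opening: 0.0096
```

```bash
cat >> h.py <<'E'
def fin3d(W):
    pass
def slope_from(W,zlo,zhi,g,r=.1):
    nn,m,p=lampfit(W,g,r,zlo,zhi)
    a=np.radians(4.2); ux=np.array([np.cos(a),np.sin(a)])
    return np.degrees(np.arctan2(nn[:2]@ux,nn[2])), len(p), nn, m
E
python3 - <<'E'
from h import *
s=get_state(); R=info(s); g=s["tool_pos"]-.019*R[:,2]; print("grasp",g, "s est",np.degrees(np.arcsin((g[2]-.080)/.2237))-10.6)
for n in("scene","side","wrist"):
    s,im,W=shot(n,"5"); print(n,slope_from(W,.11,.19,(.675,.023)))
E
```

```text
t 11.05 pos [0.6846 0.0232 0.1666] toolx yaw -175.88 z [ 0.0025  0.0012 -1.    ] F [  0.9137  -0.3071 -14.3205] open 0.0096
grasp [0.6846 0.0232 0.1856] s est 17.576649049439
scene (np.float64(19.020265868731148), 1217, array([0.3251, 0.0233, 0.9454]), array([0.6907, 0.0334, 0.148 ]))
side (np.float64(17.916363859272813), 698, array([0.3067, 0.0241, 0.9515]), array([0.6711, 0.0138, 0.1546]))
wrist (np.float64(16.767511535037595), 26198, array([0.2877, 0.022 , 0.9575]), array([0.666 , 0.0215, 0.1568]))
```

Request:
jog_arm([
  [[0,-0.0033,0,-0.006,0],[0,-0.0035,0,-0.006,0],[0,0,0,0,0],[0,0,0,0,0],[0,0,0,0,0],[0,0,0,0,0],[0,0,0,0,0],[0,0,0,0,0]],
])

```text
time: 11.87
tool_pos: [0.69, 0.0237, 0.1766]
tcp_rot: [-0.036, 0.999, 0.001, -0.001]
force: [0.9, -0.1, -11.1]
opening: 0.0098
```

```bash
cat >> h.py <<'E'
HINGE=np.array([.881,.0384,.080])
def slope2(W,zlo,zhi,g,r=.1,y=4.2):
    nn,m,p=lampfit(W,g,r,zlo,zhi)
    a=np.radians(y); ux=np.array([np.cos(a),np.sin(a)])
    d=-(m-HINGE)[:2]@ux; h=m[2]-HINGE[2]
    return "normal %.2f  pos %.2f n=%d"%(np.degrees(np.arctan2(nn[:2]@ux,nn[2])),np.degrees(np.arctan2(h,d)-np.arcsin(.011/np.hypot(h,d))),len(p))
def slopes(tag,g=(.68,.023),zlo=.11,zhi=.2,cams=("scene","side","wrist")):
    for n in cams:
        s,im,W=shot(n,tag); print(n,slope2(W,zlo,zhi,g))
E
python3 - <<'E'
from h import *
s=get_state(); R=info(s); g=s["tool_pos"]-.019*R[:,2]; print("grasp",g)
slopes("6")
E
```

```text
t 11.87 pos [0.69   0.0237 0.1766] toolx yaw -175.9 z [-0.002   0.0014 -1.    ] F [  0.8743  -0.0727 -11.075 ] open 0.0098
grasp [0.6901 0.0237 0.1956]
scene normal 21.90  pos 19.31 n=1240
side normal 19.94  pos 19.50 n=687
wrist normal 19.64  pos 19.72 n=26102
```

Request:
jog_arm([
  [[1,0,0,0,0],[1,0,0,0,0],[1,0,0,0,0],[1,0,0,0,0],[1,0,0,0,0],[1,0,0,0,0],[1,0,0,0,0],[1,0,0,0,0]],
])

```text
time: 12.68
tool_pos: [0.6983, 0.0233, 0.1917]
tcp_rot: [-0.035, 0.999, -0.0, 0.012]
force: [0.2, 0.6, -0.0]
opening: 0.0612
```

```bash
python3 - <<'E'
from h import *
s=get_state(); R=info(s)
slopes("7")
E
```

```text
t 12.68 pos [0.6983 0.0233 0.1917] toolx yaw -176.02 z [ 0.0247 -0.     -0.9997] F [ 0.1701  0.5637 -0.0458] open 0.0612
scene normal 20.84  pos 19.47 n=1197
side normal 20.18  pos 19.54 n=697
wrist normal 19.62  pos 19.70 n=24684
```

View pics/wrist7.png

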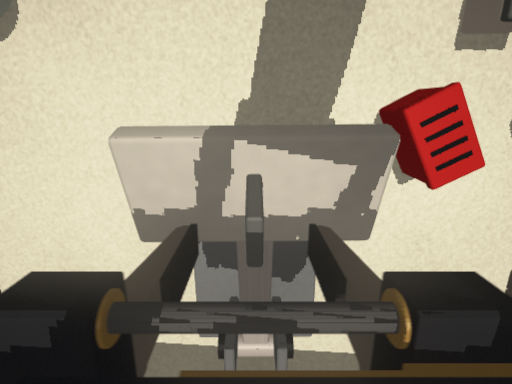

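Request:
jog_arm([
  [[1,0,0,0,0],[1,0,0,0,0],[1,0,0,-0.015,0],[1,0,0,-0.02,0],[1,0,0,-0.015,0],[1,0.015,0,0,0],[1,0.035,0,0,0],[1,0.035,0.0,0,0]],
])

```text
time: 13.5
tool_pos: [0.6125, 0.0171, 0.2375]
tcp_rot: [-0.035, 0.999, 0.0, 0.01]
force: [-1.2, -0.4, 1.2]
opening: 0.0918
```

Request:
jog_arm([
  [[1,0.03,0.02,0,0],[1,0.025,0.032,0,0],[1,0.022,0.032,0,0],[1,0.02,0.032,0,0],[1,0.02,0.032,0,0],[1,0,0.03,0,0],[1,0,0.015,0,0],[1,0,0,0,0]],
])

```text
time: 14.17
tool_pos: [0.4698, 0.2064, 0.2337]
tcp_rot: [-0.032, 0.999, 0.0, 0.01]
force: [-0.5, -0.7, -0.3]
opening: 0.0924
```

```bash
python3 - <<'E'
from h import *
s,im,W=shot("wrist","8"); R=info(s)
P=W.reshape(-1,3)
q=P[(P[:,2]>.064)&(P[:,2]<.076)&(np.hypot(P[:,0]-.488,P[:,1]-.257)<.07)]
print("tub",len(q),cv2.minAreaRect((q[:,:2]*1000).astype(np.float32)),np.median(q[:,2]))
slopes("8",cams=("scene","side"))
E
```

```text
t 14.17 pos [0.4698 0.2064 0.2337] toolx yaw -176.34 z [ 0.0192  0.0006 -0.9998] F [-0.5302 -0.6664 -0.2689] open 0.0924
tub 3517 ((485.6977233886719, 257.0740051269531), (89.37403869628906, 56.06704330444336), 3.7521109580993652) 0.06943365839344084
scene normal 19.73  pos 19.56 n=1503
side normal 19.47  pos 19.53 n=695
```

View pics/wrist8.png

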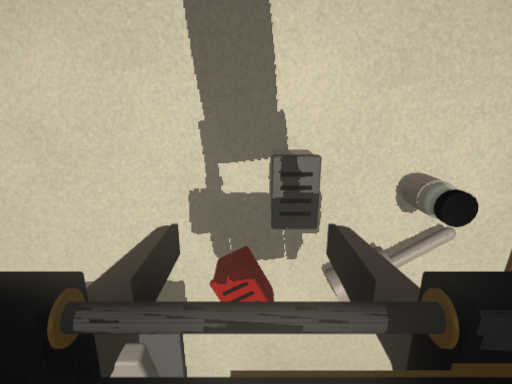

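View pics/scene8.png

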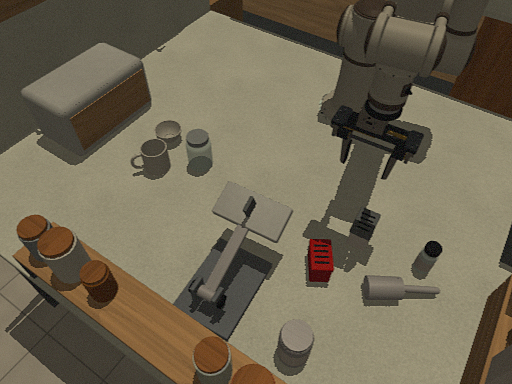

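Request:
jog_arm([
  [[1,-0.0036,0.0247,0,0],[1,0,0.0247,0,0],[1,0,0,0.02,0],[1,0,0,0.035,0],[1,0,0,0.035,0],[1,0,0,0.03,0],[1,0,0,0.01,0],[1,0,0,0,0]],
])

```text
time: 14.98
tool_pos: [0.484, 0.2443, 0.1024]
tcp_rot: [-0.022, 1.0, -0.002, 0.014]
force: [0.0, 0.3, 0.0]
opening: 0.0919
```

```bash
python3 - <<'E'
from h import *
s,im,W=shot("wrist","9"); R=info(s)
P=W.reshape(-1,3)
q=P[(P[:,2]>.064)&(P[:,2]<.076)&(np.hypot(P[:,0]-.488,P[:,1]-.257)<.06)]
print("tub",len(q),cv2.minAreaRect((q[:,:2]*1000).astype(np.float32)),np.median(q[:,2]))
s,im,W=shot("scene","9"); np.savez("pics/scene9.npz",W=W,f=im["frame"])
P=W.reshape(-1,3)
q=P[(P[:,2]>.013)&(P[:,2]<.024)&(P[:,0]>.66)&(P[:,0]<.96)&(P[:,1]>-.07)&(P[:,1]<.13)]
# yaw-grid
a=np.radians(4.2); u=np.array([np.cos(a),np.sin(a)]); v=np.array([-u[1],u[0]])
x=(q[:,:2]-[.7066,.0256])@u; y=(q[:,:2]-[.7066,.0256])@v
h,_=np.histogram(x,np.arange(-.03,.06,.003)); print(h)
for xx in np.arange(0,.22,.03):
    k=(x>xx)&(x<xx+.03); print(round(xx,2),y[k].min(),y[k].max())
cv2.imwrite("pics/scene9b.png",cv2.resize(im["frame"][160:340,160:340],None,fx=3.3,fy=3.3))
E
```

```text
t 14.98 pos [0.484  0.2443 0.1024] toolx yaw -177.43 z [ 0.0289 -0.0024 -0.9996] F [0.0276 0.255  0.0039] open 0.0919
tub 8742 ((485.67633056640625, 257.1510009765625), (89.888427734375, 56.022850036621094), 3.812690496444702) 0.06953078165876886
[ 0  0  0  0  0  0  0  0  0  0 12 36 44 50 46 47 43 57 42 50 51 46 43 55
 44 52 43 54 44]
0.0 -0.07889726426872963 0.08028655141291348
0.03 -0.07884583295737271 0.0807894315697114
0.06 -0.07945306734694425 0.080588579166104
0.09 -0.07879195613005963 0.08134251469997093
0.12 -0.07896820922024383 0.08157012072212376
0.15 -0.07839812868298619 0.08136619552066973
0.18 -0.07891363131054008 0.08191344245385694
0.21 -0.0775724197742584 0.0810779181654128
```

View pics/scene9b.png

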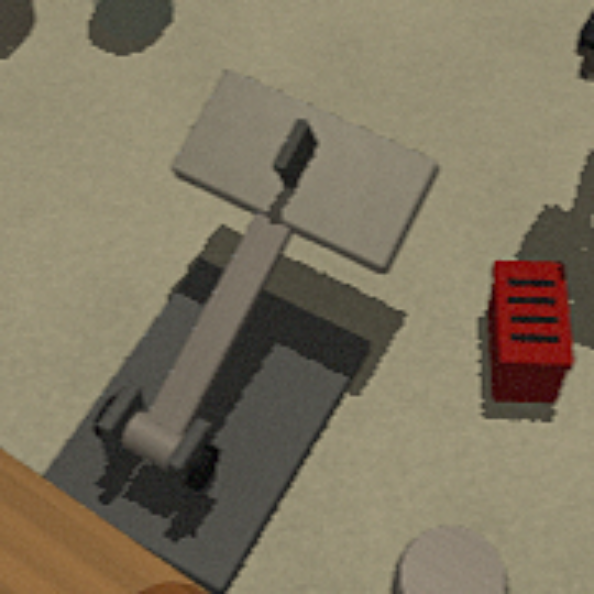

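View pics/wrist9.png

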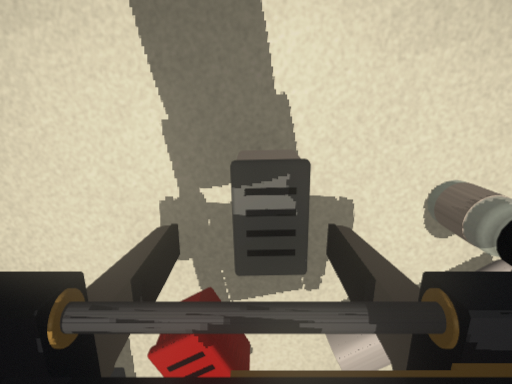

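Request:
jog_arm([
  [[1,0.011,0.0126,0,-0.2],[1,0,0,0,0],[1,0,0,0,0],[1,0,0,0.01,0],[1,0,0,0,0],[1,0,0,0,0],[1,0,0,0,0],[1,0,0,0,0]],
])

```text
time: 15.75
tool_pos: [0.4835, 0.2567, 0.1048]
tcp_rot: [-0.031, 0.999, 0.0, 0.026]
force: [0.1, -0.6, -0.1]
opening: 0.0917
```

```bash
python3 - <<'E'
from h import *
s=get_state(); R=info(s)
E
```

```text
t 15.75 pos [0.4835 0.2567 0.1048] toolx yaw -176.41 z [ 0.0512  0.0026 -0.9987] F [ 0.0968 -0.5671 -0.0785] open 0.0917
```

Request:
jog_arm([
  [[1,0.0,0,0,0],[1,0.006,0,0,0],[1,0.006,0,0,0],[1,0,0,0.0,0],[1,0,0,0,0],[1,0,0,0.01,0],[1,0,0,0.01,0],[1,0,0,0,0]],
])

```text
time: 16.42
tool_pos: [0.4712, 0.2558, 0.0826]
tcp_rot: [-0.031, 0.999, 0.001, 0.026]
force: [-1.6, 0.4, -0.9]
opening: 0.0917
```

```bash
python3 - <<'E'
from h import *
s=get_state(); R=info(s)
E
```

```text
t 16.42 pos [0.4712 0.2558 0.0826] toolx yaw -176.41 z [ 0.0518  0.0027 -0.9987] F [-1.5694  0.4028 -0.8785] open 0.0917
```

Request:
jog_arm([
  [[1,0,0,0.015,0],[1,0,0,0.015,0],[1,0,0,0.013,0],[1,0,0,0.0,0],[1,0,0,0,0],[0.3,0,0,0,0],[0.3,0,0,0,0],[0.3,0,0,0,0]],
])

```text
time: 17.08
tool_pos: [0.4736, 0.2558, 0.0368]
tcp_rot: [-0.031, 0.999, 0.0, 0.025]
force: [0.1, -0.1, -0.0]
opening: 0.0739
```

Request:
jog_arm([
  [[0.3,0,0,0,0],[0.3,0,0,0,0],[0.3,0,0,0,0],[0.3,0,0,0,0],[0.3,0,0,0,0],[0.3,0,0,0,0],[0.3,0,0,0,0],[0.3,0,0,0,0]],
])

```text
time: 17.75
tool_pos: [0.4747, 0.2563, 0.0385]
tcp_rot: [-0.031, 0.999, 0.001, 0.027]
force: [-0.1, -0.4, -0.2]
opening: 0.0555
```

```bash
python3 - <<'E'
from h import *
s=get_state(); R=info(s)
E
```

```text
t 17.75 pos [0.4747 0.2563 0.0385] toolx yaw -176.41 z [ 0.0532  0.0031 -0.9986] F [-0.101  -0.4091 -0.2427] open 0.0555
```

Request:
jog_arm([
  [[0.3,0,0,-0.012,0],[0.3,0,0,-0.012,0],[0.3,0,-0.015,0,0],[0.3,0,-0.03,0,0],[0.3,0,-0.036,0,0],[0.3,0,-0.036,0,0],[0.3,0,-0.025,0,0],[0.3,0,-0.01,0,0]],
])

```text
time: 18.42
tool_pos: [0.4797, 0.1013, 0.0659]
tcp_rot: [-0.035, 0.999, 0.001, 0.024]
force: [-0.2, 0.7, -3.4]
opening: 0.0558
```

```bash
python3 - <<'E'
from h import *
s=get_state(); R=info(s); g=np.array([.558,.0149,.0])
print("tool delta to goal",(g-s["tool_pos"])@R)
E
```

```text
t 18.42 pos [0.4797 0.1013 0.0659] toolx yaw -175.95 z [ 0.048   0.0028 -0.9988] F [-0.1951  0.6503 -3.3921] open 0.0558
tool delta to goal [-0.0688 -0.0917  0.0693]
```

Request:
jog_arm([
  [[0.3,0,-0.025,0,0],[0.3,0,-0.03,0,0],[0.3,0,-0.025,0,0],[0.3,0,-0.01,0,0],[0.3,0,0,0,0],[0.3,-0.015,0,0,0],[0.3,-0.02,0,0,0],[0.3,-0.015,0,0,0]],
])

```text
time: 19.08
tool_pos: [0.5315, 0.0109, 0.0699]
tcp_rot: [-0.032, 0.999, 0.002, 0.02]
force: [0.6, 0.5, -3.3]
opening: 0.0557
```

```bash
python3 - <<'E'
from h import *
s=get_state(); R=info(s); g=np.array([.558,.0149,.0])
print("tool delta to goal",(g-s["tool_pos"])@R)
s,im,W=shot("side","10"); s,im,W=shot("wrist","10")
E
```

```text
t 19.08 pos [0.5315 0.0109 0.0699] toolx yaw -176.29 z [ 0.0408  0.005  -0.9992] F [ 0.5817  0.5103 -3.2859] open 0.0557
tool delta to goal [-0.0238  0.0021  0.0709]
```

View pics/side10.png

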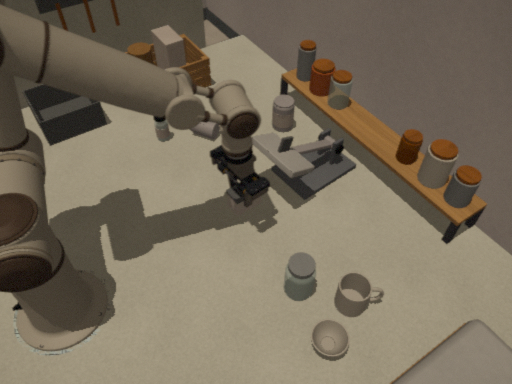

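View pics/wrist10.png

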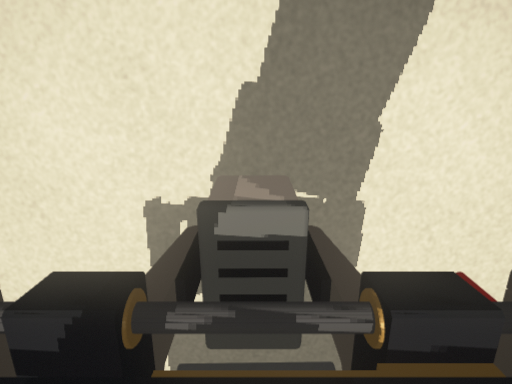

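Request:
jog_arm([
  [[0.3,0,0,0,0],[0.3,-0.012,0.001,0,0],[0.3,-0.011,0.001,0,0],[0.3,0,0,0,0],[0.3,0,0,0.012,0],[0.3,0,0,0.012,0],[0.3,0,0,0.003,0],[0.3,0,0,0,0]],
])

```text
time: 19.85
tool_pos: [0.5485, 0.0201, 0.0394]
tcp_rot: [-0.035, 0.999, 0.003, 0.016]
force: [-0.1, 1.3, 7.4]
opening: 0.0559
```

```bash
python3 - <<'E'
from h import *
s=get_state(); R=info(s); g=np.array([.558,.0149,.0385])
print("tool delta to goal",(g-s["tool_pos"])@R)
E
```

```text
t 19.85 pos [0.5485 0.0201 0.0394] toolx yaw -175.95 z [ 0.0323  0.0074 -0.9995] F [-0.1152  1.2833  7.3766] open 0.0559
tool delta to goal [-0.009  -0.0058  0.0012]
```

Request:
jog_arm([
  [[0.3,0,0,-0.001,0],[0.3,0,-0.003,-0.001,0],[0.3,0,-0.003,0,0],[0.3,0,0,0,0],[0.3,0,0,0,0],[0.3,-0.006,0,0,0],[0.3,-0.004,0,0,0],[0.3,0,0,0,0]],
])

```text
time: 20.52
tool_pos: [0.5582, 0.0138, 0.0415]
tcp_rot: [-0.035, 0.999, 0.003, 0.015]
force: [-0.6, -0.2, -4.3]
opening: 0.0559
```

```bash
python3 - <<'E'
from h import *
s=get_state(); R=info(s); g=np.array([.558,.0149,.0385])
print("tool delta to goal",(g-s["tool_pos"])@R)
s,im,W=shot("wrist","11");P=W.reshape(-1,3)
q=P[(P[:,2]>.062)&(P[:,2]<.078)&(np.hypot(P[:,0]-.569,P[:,1]-.0157)<.065)]
print("tub",len(q),cv2.minAreaRect((q[:,:2]*1000).astype(np.float32)),np.median(q[:,2]))
E
```

```text
t 20.52 pos [0.5582 0.0138 0.0415] toolx yaw -176.02 z [ 0.0303  0.0077 -0.9995] F [-0.6063 -0.2191 -4.3154] open 0.0559
tool delta to goal [0.0002 0.0011 0.003 ]
tub 13217 ((569.9575805664062, 14.28497314453125), (90.40447998046875, 85.98163604736328), 3.8307945728302) 0.07248714262635805
```

Request:
jog_arm([
  [[0.3,0,0.001,0.002,0],[0.3,0,0,0,0],[0.3,0,0,0.001,0],[1,0,0,0,0],[1,0,0,0,0],[1,0,0,0,0],[1,0,0,0,0],[1,0,0,0,0]],
])

```text
time: 21.23
tool_pos: [0.561, 0.0147, 0.0414]
tcp_rot: [-0.035, 0.999, 0.003, 0.018]
force: [0.5, -0.6, -0.4]
opening: 0.0869
```

Request:
jog_arm([
  [[1,0,0,-0.02,0],[1,0,0,-0.03,0],[1,0,0,-0.03,0],[1,0,0,-0.02,0],[1,0.02,0,0,0],[1,0.04,0,0,0],[1,0.04,0,0,0],[1,0.02,0,0,0]],
])

```text
time: 21.9
tool_pos: [0.4379, 0.005, 0.1421]
tcp_rot: [-0.036, 0.999, 0.002, 0.02]
force: [-0.1, -1.1, -0.7]
opening: 0.0919
```

```bash
python3 - <<'E'
from h import *
s,im,W=shot("wrist","12");R=info(s);P=W.reshape(-1,3)
a=np.radians(4.3); u=np.array([np.cos(a),np.sin(a)]); v=np.array([-u[1],u[0]]); O=np.array([.7066,.026])
def tub(P):
    q=P[(P[:,2]>.064)&(P[:,2]<.076)&(np.hypot(P[:,0]-.569,P[:,1]-.0157)<.06)]
    r=cv2.minAreaRect((q[:,:2]*1000).astype(np.float32)); c=np.array(r[0])/1000-O
    print("tub",len(q),r,"stand",c@u,c@v)
tub(P)
s,im,W=shot("scene","12"); tub(W.reshape(-1,3)); print(slope2(W,.11,.2,(.68,.023)))
s,im,W=shot("side","12"); tub(W.reshape(-1,3)); print(slope2(W,.11,.2,(.68,.023)))
E
```

```text
t 21.9 pos [0.4379 0.005  0.1421] toolx yaw -175.91 z [ 0.0405  0.0058 -0.9992] F [-0.1391 -1.1078 -0.7303] open 0.0919
tub 2452 ((567.9853515625, 15.06474494934082), (89.57839965820312, 55.93126678466797), 4.530771732330322) stand -0.13904437821190505 -0.000511323908500002
tub 204 ((543.9915771484375, 15.114200592041016), (37.90126419067383, 56.21084213256836), 0.14481015503406525) stand -0.1629669052336394 0.0013370151804940854
normal 19.62  pos 19.67 n=1508
tub 484 ((566.6324462890625, 12.837705612182617), (91.39698028564453, 58.74690628051758), 3.660539150238037) stand -0.14056045581173687 -0.0026306553123708262
normal 20.33  pos 19.53 n=696
```

View pics/scene12.png

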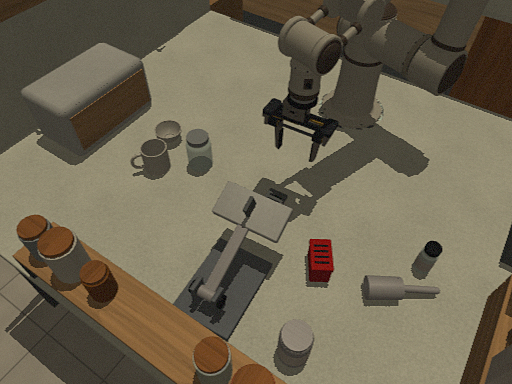

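View pics/wrist12.png

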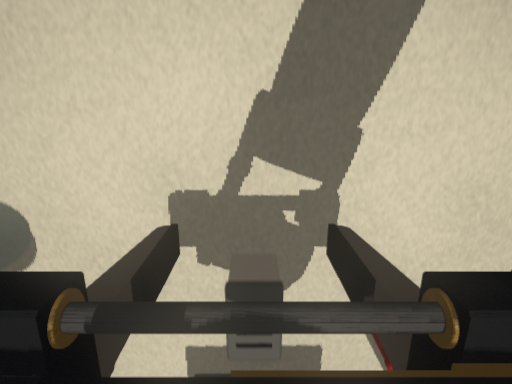

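```bash
python3 - <<'E'
from h import *
for n in("scene9","side1"):
    W=np.load(f"pics/{n}.npz")["W"].reshape(-1,3)
    for a in np.arange(.7,1.2,.06):
        q=W[(W[:,0]>a)&(W[:,0]<a+.06)&(np.abs(W[:,1])<.3)]
        if len(q): print(n,round(a,2),np.nanmax(q[:,2]).round(3))
print(get_state()["qpos"])
E
```

```text
scene9 0.7 0.206
scene9 0.76 0.133
scene9 0.82 0.114
scene9 0.88 0.113
scene9 0.94 0.224
scene9 1.0 0.225
scene9 1.06 0.103
side1 0.7 0.083
side1 0.76 0.087
side1 0.82 0.114
side1 0.88 0.114
side1 0.94 0.226
side1 1.0 0.227
side1 1.06 0.105
[-0.2782 -0.1731  2.0739  0.0183  1.2009 -1.9258]
```

Request:
jog_arm([
  [[1,0,0,-0.02,0],[1,0,0,-0.035,0],[1,0,0,-0.04,0],[1,0,0,-0.04,0],[1,-0.01,0,-0.04,0],[1,-0.02,0,-0.035,0],[1,-0.03,0,-0.01,0],[1,-0.04,0,0,0]],
])

```text
time: 22.72
tool_pos: [0.5341, 0.0104, 0.3787]
tcp_rot: [-0.034, 0.999, 0.002, 0.025]
force: [0.6, -0.4, 0.1]
opening: 0.092
```

Request:
jog_arm([
  [[1,-0.04,0,0,0],[1,-0.04,0,0,0],[1,-0.04,0,0,0],[1,-0.04,0,0,0],[1,-0.04,0,0,0],[1,-0.04,0,0,0],[1,-0.04,0,0,0],[1,-0.04,0,0,0]],
])

```text
time: 23.38
tool_pos: [0.8249, 0.0318, 0.3938]
tcp_rot: [-0.035, 0.999, 0.001, 0.038]
force: [1.8, -0.0, 2.1]
opening: 0.092
```

```bash
python3 - <<'E'
from h import *
s=get_state(); R=info(s); print(s["qpos"])
E
```

```text
t 23.38 pos [0.8249 0.0318 0.3938] toolx yaw -175.95 z [ 0.0749  0.004  -0.9972] F [ 1.844  -0.0404  2.0951] open 0.092
[-0.1121  0.8997  0.2328  0.0132  1.9351 -1.7485]
```

Request:
jog_arm([
  [[1,-0.04,0,0,0],[1,-0.04,0,0,0],[1,-0.04,0,0,0],[1,-0.04,0,0,0],[1,0,0,0,0],[1,0,0,0,0],[1,0,0,0,0],[1,0,0,0,0]],
])

```text
time: 24.05
tool_pos: [0.881, 0.042, 0.3175]
tcp_rot: [-0.036, 0.997, 0.005, 0.064]
force: [0.8, 0.4, 0.5]
opening: 0.0917
```

```bash
python3 - <<'E'
from h import *
s=get_state(); R=info(s); print(s["qpos"])
E
```

```text
t 24.05 pos [0.881  0.042  0.3175] toolx yaw -175.92 z [ 0.1271  0.0146 -0.9918] F [0.8242 0.4219 0.4889] open 0.0917
[-0.0987  1.0261  0.183   0.0278  1.807  -1.7328]
```

Request:
jog_arm([
  [[1,-0.03,0,-0.028,0],[1,-0.03,0,-0.028,0],[1,-0.03,0,-0.028,0],[1,-0.03,0,-0.028,0],[1,-0.03,0,-0.028,0],[1,0,0,0,0],[1,0,0,0,0],[1,0,0,0,0]],
])

```text
time: 24.72
tool_pos: [0.8709, 0.0443, 0.4377]
tcp_rot: [-0.035, 0.99, 0.005, 0.133]
force: [1.1, 0.8, 0.6]
opening: 0.0918
```

```bash
python3 - <<'E'
from h import *
s=get_state(); R=info(s); print(s["qpos"])
E
```

```text
t 24.72 pos [0.8709 0.0443 0.4377] toolx yaw -175.94 z [ 0.2636  0.0195 -0.9644] F [1.0888 0.8131 0.5685] open 0.0918
[-0.1046  0.888   0.1829  0.0482  1.807  -1.7288]
```

Request:
jog_arm([
  [[1,-0.03,0,-0.028,0],[1,-0.03,0,-0.028,0],[1,0,0,0,0],[1,0,0,0,0],[1,0.02,0,-0.005,0],[1,0.03,0,-0.008,0],[1,0.035,0,-0.01,0],[1,0.03,0,-0.008,0]],
])

```text
time: 25.38
tool_pos: [0.7622, 0.0353, 0.4625]
tcp_rot: [-0.035, 0.987, 0.006, 0.156]
force: [0.9, 0.5, 1.0]
opening: 0.092
```

```bash
python3 - <<'E'
from h import *
s=get_state(); R=info(s); print(s["qpos"])
E
```

```text
t 25.38 pos [0.7622 0.0353 0.4625] toolx yaw -175.97 z [ 0.3078  0.022  -0.9512] F [0.8678 0.4948 0.9682] open 0.092
[-0.1392  0.3819  0.8789  0.0645  1.5736 -1.7701]
```

Request:
jog_arm([
  [[0.25,0.02,0,0.009,0],[0.25,0.034,0,0.016,0],[0.25,0.036,0,0.017,0],[0.25,0.036,0,0.017,0],[0.25,0.036,0,0.017,0],[0.25,0.036,0,0.017,0],[0.25,0.025,0,0.012,0],[0.25,0.01,0,0.005,0]],
])

```text
time: 26.05
tool_pos: [0.5761, 0.0195, 0.2935]
tcp_rot: [-0.035, 0.984, 0.002, 0.173]
force: [0.3, -0.9, -0.1]
opening: 0.0405
```

```bash
cat >> h.py <<'E'
YAW=4.3; O=np.array([.7066,.026])
def rel(s):
    a=np.radians(YAW); u=np.array([np.cos(a),np.sin(a)]); v=np.array([-u[1],u[0]])
    d=s["tool_pos"][:2]-O; return d@u, d@v
def goal(s,xs,ys,z):
    a=np.radians(YAW); u=np.array([np.cos(a),np.sin(a)]); v=np.array([-u[1],u[0]])
    p=np.r_[O+xs*u+ys*v,z]; R=Rn.from_quat(s["tcp_rot"]).as_matrix()
    print("stand now",np.round(rel(s),4),"tool delta to goal",(p-s["tool_pos"])@R)
E
python3 - <<'E'
from h import *
s=get_state(); R=info(s); print(s["qpos"]); goal(s,-.218,-.0005,.20); goal(s,-.218,-.0005,.014)
E
```

```text
t 26.05 pos [0.5761 0.0195 0.2935] toolx yaw -175.78 z [ 0.3398  0.0155 -0.9404] F [ 0.3346 -0.8981 -0.1138] open 0.0405
[-0.2287 -0.1656  1.8027  0.1002  1.1712 -1.8949]
stand now [-0.1306  0.0033] tool delta to goal [ 0.114  -0.0033  0.0583]
stand now [-0.1306  0.0033] tool delta to goal [ 0.1772 -0.0017  0.2332]
```

Request:
jog_arm([
  [[0.25,0.02,0,0.01,0],[0.25,0.03,-0.001,0.016,0],[0.25,0.03,-0.001,0.016,0],[0.25,0.025,-0.001,0.012,0],[0.25,0.008,0,0.005,0],[0.25,0,0,0,0],[0.25,0,0,0,0],[0.25,0,0,0,0]],
])

```text
time: 26.72
tool_pos: [0.4973, 0.006, 0.2076]
tcp_rot: [-0.036, 0.983, -0.002, 0.182]
force: [0.8, 0.1, -0.3]
opening: 0.0231
```

```bash
python3 - <<'E'
from h import *
s=get_state(); R=info(s); print(s["qpos"]); goal(s,-.218,-.0005,.014)
E
```

```text
t 26.72 pos [0.4973 0.006  0.2076] toolx yaw -175.66 z [ 0.3587  0.0096 -0.9334] F [ 0.7974  0.0594 -0.2843] open 0.0231
[-0.3118 -0.3621  2.1341  0.1397  1.0261 -2.0067]
stand now [-0.2102 -0.0042] tool delta to goal [0.0767 0.0069 0.1778]
```

Request:
jog_arm([
  [[0.25,0.006,0.001,0.015,0],[0.25,0.013,0.001,0.03,0],[0.25,0.014,0.001,0.033,0],[0.25,0.014,0.001,0.033,0],[0.25,0.012,0.001,0.025,0],[0.25,0.006,0.001,0.012,0],[0.25,0,0,0,0],[0.25,0,0,0,0]],
])

```text
time: 27.38
tool_pos: [0.5139, 0.0037, 0.0605]
tcp_rot: [-0.037, 0.979, -0.007, 0.2]
force: [-0.3, 0.2, 1.1]
opening: 0.0228
```

```bash
python3 - <<'E'
from h import *
s=get_state(); R=info(s); print(s["qpos"]); goal(s,-.218,-.0005,.014)
E
```

```text
t 27.38 pos [0.5139 0.0037 0.0605] toolx yaw -175.26 z [ 0.3915  0.0007 -0.9202] F [-0.3414  0.1631  1.1212] open 0.0228
[-0.3053 -0.101   2.2529  0.2067  0.6145 -2.099 ]
stand now [-0.1939 -0.0077] tool delta to goal [0.0403 0.0085 0.0332]
```

Request:
jog_arm([
  [[0.25,0.012,0,-0.005,0],[0.25,0.012,0,-0.004,0],[0.25,0,0.004,0,0],[0.25,0,0.004,0,0],[0.25,0,0,0,0],[0.25,0.006,0,0.014,0],[0.25,0.006,0,0.014,0],[0.25,0,0,0,0]],
])

```text
time: 28.05
tool_pos: [0.505, 0.0062, 0.0451]
tcp_rot: [-0.039, 0.976, -0.012, 0.214]
force: [-0.5, 1.3, -0.5]
opening: 0.0229
```

```bash
python3 - <<'E'
from h import *
s=get_state(); R=info(s); print(s["qpos"]); goal(s,-.218,-.0005,.014)
s,im,W=shot("side","13"); cv2.imwrite("pics/side13b.png",cv2.resize(im["frame"][90:240,180:380],None,fx=4,fy=4))
s,im,W=shot("wrist","13");P=W.reshape(-1,3)
q=P[(P[:,2]>.064)&(P[:,2]<.076)&(np.hypot(P[:,0]-.569,P[:,1]-.0157)<.06)]
print(cv2.minAreaRect((q[:,:2]*1000).astype(np.float32)) )
E
```

```text
t 28.05 pos [0.505  0.0062 0.0451] toolx yaw -174.87 z [ 0.4182 -0.0064 -0.9083] F [-0.4943  1.2578 -0.5106] open 0.0229
[-0.3074 -0.1072  2.3066  0.2367  0.5393 -2.1368]
stand now [-0.2025 -0.0047] tool delta to goal [0.027  0.0053 0.0216]
((567.5877685546875, 14.323427200317383), (89.67938995361328, 54.3463020324707), 4.7175116539001465)
```

View pics/side13b.png

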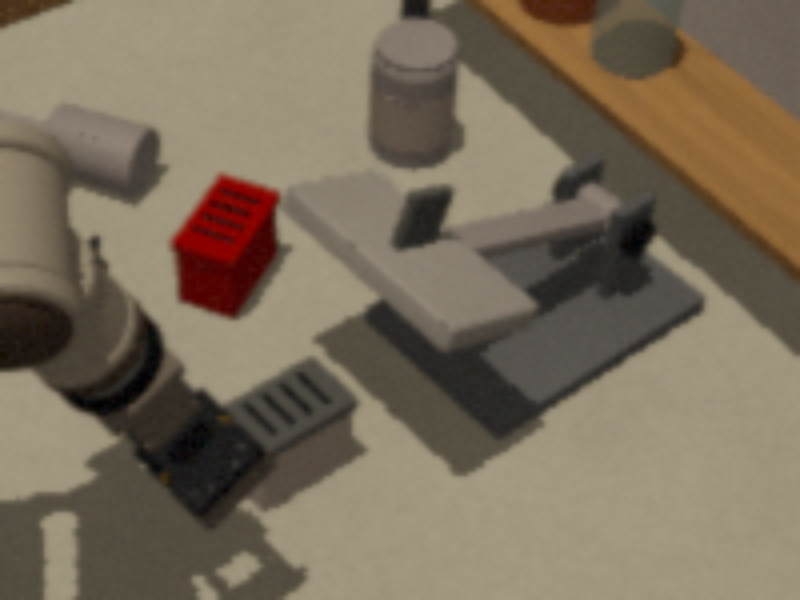

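View pics/wrist13.png

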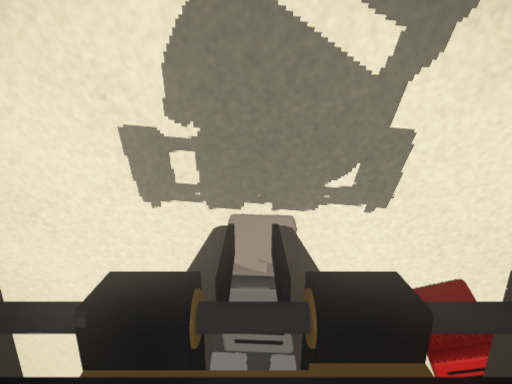

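Request:
jog_arm([
  [[0.25,0,0.002,0,0],[0.25,0,0.002,0,0],[0.25,0,0,0,0.12],[0.25,0,0,0,0],[0.25,0.0065,0,0.013,0],[0.25,0.0065,0,0.013,0],[0.25,0,0,0,0],[0.25,0,0,0,0]],
])

```text
time: 28.82
tool_pos: [0.5106, 0.0083, 0.024]
tcp_rot: [-0.033, 0.975, -0.012, 0.22]
force: [0.2, -0.3, 0.2]
opening: 0.0231
```

```bash
cat >> h.py <<'E'
def st():
    s=get_state(); R=info(s); y=R[:,1]
    print("q",s["qpos"],"tooly yaw",np.degrees(np.arctan2(-y[0],y[1])).round(2),"y z",y[2].round(4),"tilt",np.degrees(np.arccos(-R[2,2])).round(1))
    return s
E
python3 - <<'E'
from h import *
s=st(); goal(s,-.205,-.0005,.014)
E
```

```text
t 28.82 pos [0.5106 0.0083 0.024 ] toolx yaw -175.6 z [ 0.4306 -0.0097 -0.9025] F [ 0.2111 -0.3412  0.1674] open 0.0231
q [-0.2976 -0.0421  2.3069  0.2664  0.4604 -2.1496] tooly yaw 3.35 y z -0.0385 tilt 25.5
stand now [-0.1968 -0.003 ] tool delta to goal [0.0117 0.0027 0.0054]
```

Request:
jog_arm([
  [[0.25,0,0.0025,0,0],[0.25,0,0,0,-0.15],[0.25,0,0,0,0],[0.25,0.003,0,0.006,0],[0.25,0,0,0,0],[0.25,0,0,0,0],[0.25,-0.009,0,0.0043,0],[0.25,-0.009,0,0.0043,0]],
])

```text
time: 29.48
tool_pos: [0.5295, 0.0125, 0.0183]
tcp_rot: [-0.042, 0.975, -0.014, 0.22]
force: [-6.1, -0.7, 6.1]
opening: 0.023
```

```bash
python3 - <<'E'
from h import *
s=st(); goal(s,-.1,-.0005,.018)
E
```

```text
t 29.48 pos [0.5295 0.0125 0.0183] toolx yaw -174.46 z [ 0.43   -0.0093 -0.9028] F [-6.0717 -0.6713  6.0957] open 0.023
q [-0.2717  0.0259  2.2548  0.2522  0.4407 -2.1332] tooly yaw 4.29 y z -0.0459 tilt 25.5
stand now [-0.1776 -0.0002] tool delta to goal [-0.07   -0.0003  0.0335]
```

Request:
jog_arm([
  [[0.25,-0.009,0,0.0043,0],[0.25,-0.009,0,0.0043,0],[0.25,-0.009,0,0.0043,0],[0.25,-0.009,0,0.0043,0],[0.25,0,0,0,0],[0.25,0,0,0,0],[0.25,0,0,0,0],[0.25,0,0,0,0]],
])

```text
time: 30.15
tool_pos: [0.5672, 0.0166, 0.0156]
tcp_rot: [-0.042, 0.976, -0.013, 0.215]
force: [-1.0, 0.7, 0.0]
opening: 0.0229
```

```bash
python3 - <<'E'
from h import *
s=st(); goal(s,-.1,-.0005,.018)
slopes("14",cams=("scene",))
s,im,W=shot("side","14"); cv2.imwrite("pics/side14b.png",cv2.resize(im["frame"][90:240,180:380],None,fx=4,fy=4)); print(slope2(W,.11,.2,(.68,.023)))
P=W.reshape(-1,3)
q=P[(P[:,2]>.060)&(P[:,2]<.076)&(np.hypot(P[:,0]-.615,P[:,1]-.0157)<.08)]
print(cv2.minAreaRect((q[:,:2]*1000).astype(np.float32)) )
E
```

```text
t 30.15 pos [0.5672 0.0166 0.0156] toolx yaw -174.41 z [ 0.421  -0.0068 -0.907 ] F [-0.9917  0.7215  0.0259] open 0.0229
q [-0.2378  0.1315  2.1442  0.2147  0.4497 -2.0695] tooly yaw 4.44 y z -0.0433 tilt 24.9
stand now [-0.1398  0.0011] tool delta to goal [-0.0371 -0.0018  0.0145]
scene normal 20.15  pos 19.54 n=1543
normal 20.20  pos 19.50 n=666
((622.0005493164062, 18.644634246826172), (85.55783081054688, 57.61016845703125), 4.831523418426514)
```

View pics/side14b.png

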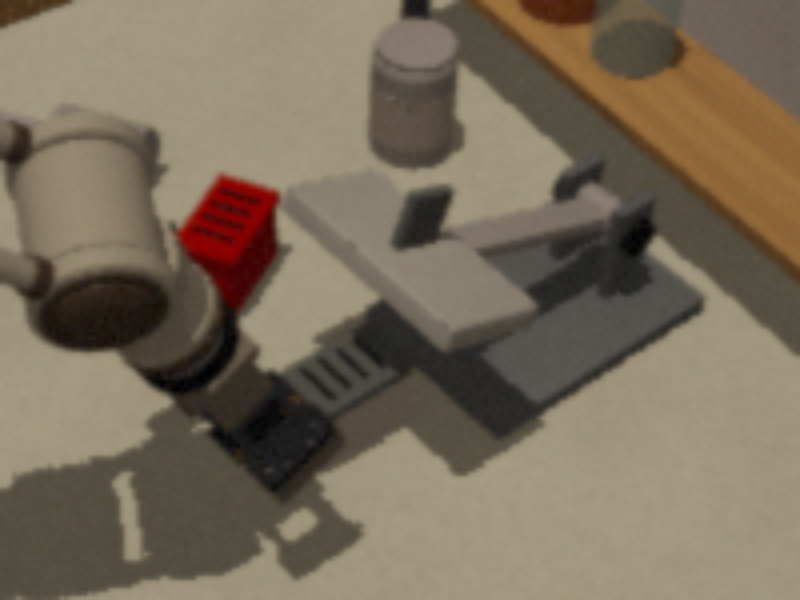

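Request:
jog_arm([
  [[0.25,-0.009,-0.0005,0.0035,0],[0.25,-0.009,-0.0005,0.0038,0],[0.25,-0.009,0,0.0038,0],[0.25,-0.005,0,0.002,0],[0.25,0,0,0,0],[0.25,0,0,0,0],[0.25,0,0,0,0],[0.25,0,0,0,0]],
])

```text
time: 30.92
tool_pos: [0.5984, 0.0192, 0.0147]
tcp_rot: [-0.043, 0.976, -0.012, 0.211]
force: [-1.5, 0.4, 1.2]
opening: 0.0231
```

```bash
python3 - <<'E'
from h import *
s=st(); goal(s,-.1,-.0005,.018)
E
```

```text
t 30.92 pos [0.5984 0.0192 0.0147] toolx yaw -174.42 z [ 0.4132 -0.0049 -0.9106] F [-1.5178  0.3969  1.2018] open 0.0231
q [-0.2157  0.2095  2.0514  0.1859  0.4695 -2.0225] tooly yaw 4.51 y z -0.0411 tilt 24.4
stand now [-0.1084  0.0013] tool delta to goal [-0.009  -0.002   0.0005]
```

Request:
jog_arm([
  [[0.25,-0.003,0,0.001,0],[0.25,-0.003,0,0.001,0],[0.25,-0.003,0,0.001,0],[0.25,0,0,0,0],[0.25,0,0,0,0],[0.25,0,0,0,0],[0.25,0,0,0,0],[0.25,0,0,0,0]],
])

```text
time: 31.58
tool_pos: [0.606, 0.0203, 0.0147]
tcp_rot: [-0.043, 0.977, -0.011, 0.209]
force: [-2.0, -0.6, 1.2]
opening: 0.0228
```

```bash
python3 - <<'E'
from h import *
s=st(); goal(s,-.1,-.0005,.018)
s,im,W=shot("side","15"); cv2.imwrite("pics/side15b.png",cv2.resize(im["frame"][90:240,180:380],None,fx=4,fy=4)); print(slope2(W,.11,.2,(.68,.023)))
E
```

```text
t 31.58 pos [0.606  0.0203 0.0147] toolx yaw -174.44 z [ 0.4097 -0.0043 -0.9122] F [-1.9728 -0.6485  1.1741] open 0.0228
q [-0.2098  0.2281  2.0273  0.1773  0.4779 -2.0089] tooly yaw 4.53 y z -0.0401 tilt 24.2
stand now [-0.1008  0.0018] tool delta to goal [-0.002  -0.0025 -0.0026]
normal 19.84  pos 19.60 n=654
```

View pics/side15b.png

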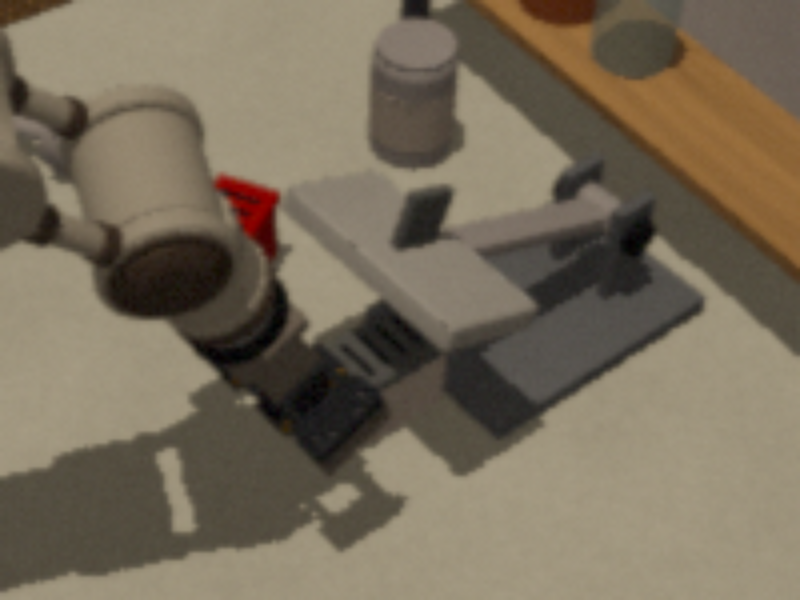

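Request:
jog_arm([
  [[0.25,-0.002,0,0.001,0],[0.25,-0.002,0,0.001,0],[0.25,-0.002,0,0.001,0],[0.25,-0.002,0,0.001,0],[0.25,0,0,0,0],[0.25,0,0,0,0],[0.25,0,0,0,0],[0.25,0,0,0,0]],
])

```text
time: 32.3
tool_pos: [0.6087, 0.0211, 0.0126]
tcp_rot: [-0.044, 0.978, -0.01, 0.202]
force: [-2.9, -0.3, 1.1]
opening: 0.0229
```

```bash
python3 - <<'E'
from h import *
s=st(); goal(s,-.1,-.0005,.018)
E
```

```text
t 32.3 pos [0.6087 0.0211 0.0126] toolx yaw -174.32 z [ 0.3955 -0.0026 -0.9185] F [-2.8709 -0.2559  1.0616] open 0.0229
q [-0.206   0.2446  2.0071  0.1653  0.4962 -1.9971] tooly yaw 4.74 y z -0.0384 tilt 23.3
stand now [-0.098   0.0024] tool delta to goal [-0.0002 -0.0031 -0.0057]
```

Request:
jog_arm([
  [[0.25,0,0,-0.001,0],[0.25,0,0,0,0],[0.25,0,0,0,0],[0.25,0,0,0,0],[0.25,0,0,0,0],[0.25,0,0,0,0],[0.25,-0.003,0,0.001,0],[0.25,-0.003,0,0.001,0]],
])

```text
time: 32.97
tool_pos: [0.6098, 0.0217, 0.0119]
tcp_rot: [-0.046, 0.98, -0.01, 0.196]
force: [-30.4, -6.9, 26.7]
opening: 0.0228
```

```bash
python3 - <<'E'
from h import *
s=st(); goal(s,-.1,-.0005,.018)
s,im,W=shot("side","16"); cv2.imwrite("pics/side16b.png",cv2.resize(im["frame"][140:220,240:340],None,fx=7,fy=7,interpolation=cv2.INTER_CUBIC)); print(slope2(W,.11,.2,(.68,.023)))
s,im,W=shot("scene","16"); cv2.imwrite("pics/scene16b.png",cv2.resize(im["frame"][160:280,200:320],None,fx=5,fy=5,interpolation=cv2.INTER_CUBIC)); print(slope2(W,.11,.2,(.68,.023)))
E
```

```text
t 32.97 pos [0.6098 0.0217 0.0119] toolx yaw -174.21 z [ 0.3844 -0.0016 -0.9232] F [-30.357  -6.909  26.726] open 0.0228
q [-0.2033  0.2533  1.9939  0.1558  0.5121 -1.9882] tooly yaw 4.9 y z -0.0373 tilt 22.6
stand now [-0.0968  0.003 ] tool delta to goal [ 0.0007 -0.0037 -0.0067]
normal 20.89  pos 19.54 n=684
normal 21.07  pos 19.48 n=1525
```

View pics/side16b.png

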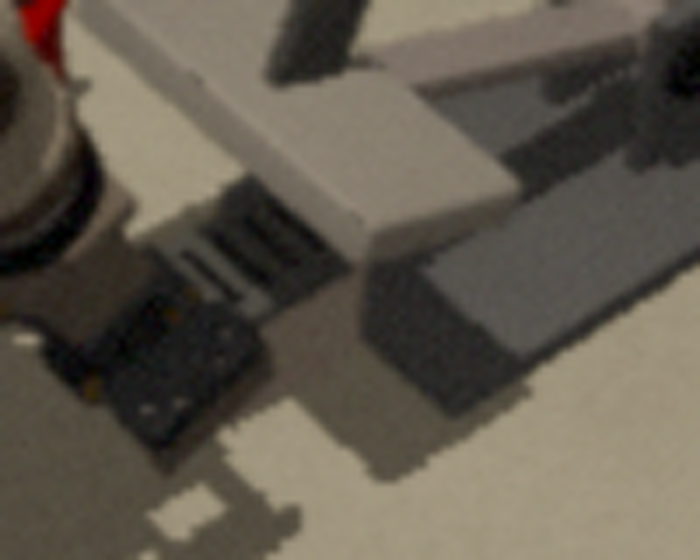

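View pics/scene16b.png

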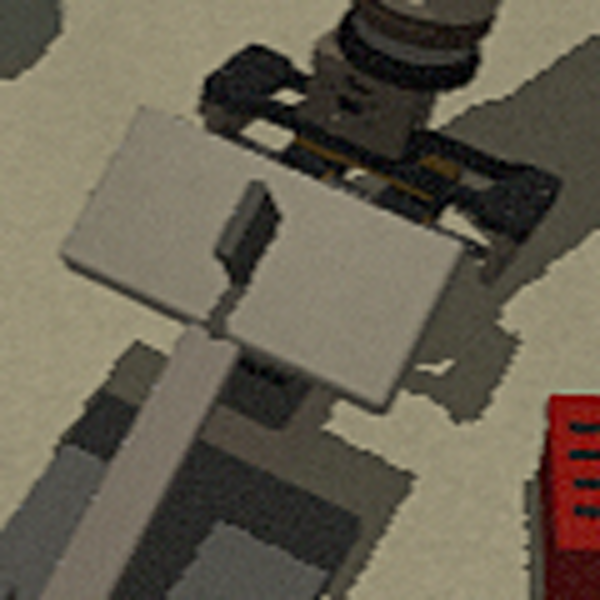

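Request:
jog_arm([
  [[0.25,0.006,0,-0.0025,0],[0.25,0.01,0,-0.005,0],[0.25,0.015,0,-0.008,0],[0.25,0.02,0,-0.01,0],[0.25,0.025,0,-0.012,0],[0.25,0.025,0,-0.02,0],[0.25,0.02,0,-0.03,0],[0.25,0.01,0,-0.035,0]],
])

```text
time: 33.73
tool_pos: [0.4405, 0.0095, 0.0714]
tcp_rot: [-0.046, 0.98, -0.009, 0.196]
force: [0.7, 0.2, 1.2]
opening: 0.0232
```

```bash
python3 - <<'E'
from h import *
s=st()
a=np.radians(4.3); u=np.array([np.cos(a),np.sin(a)]); v=np.array([-u[1],u[0]])
for n in("wrist","side","scene"):
    s,im,W=shot(n,"17"); np.savez(f"pics/{n}17.npz",W=W,f=im["frame"])
    P=W.reshape(-1,3)
    q=P[(P[:,2]>.062)&(P[:,2]<.078)&(np.hypot(P[:,0]-.662,P[:,1]-.0226)<.075)]
    d=q[:,:2]-O
    r=cv2.minAreaRect((q[:,:2]*1000).astype(np.float32)); print(n,len(q),r,"x",(d@u).min(),(d@u).max(),"y",np.percentile(d@v,[1,99]),slope2(W,.11,.2,(.68,.023)))
    if n!="wrist": cv2.imwrite(f"pics/{n}17b.png",cv2.resize(im["frame"][140:240,220:345] if n=="side" else im["frame"][150:290,190:330],None,fx=5 if n=="side" else 4,fy=5 if n=="side" else 4,interpolation=cv2.INTER_CUBIC))
E
```

```text
t 33.73 pos [0.4405 0.0095 0.0714] toolx yaw -174.21 z [ 0.3843 -0.0006 -0.9232] F [0.685  0.1986 1.2193] open 0.0232
q [-0.3575 -0.3743  2.4394  0.2057  0.715  -2.1524] tooly yaw 4.92 y z -0.0364 tilt 22.6Traceback (most recent call last):
  File "<stdin>", line 9, in <module>
  File "h.py", line 47, in slope2
    nn,m,p=lampfit(W,g,r,zlo,zhi)
           ~~~~~~~^^^^^^^^^^^^^^^
  File "h.py", line 29, in lampfit
    a,b,c=q[rng.choice(len(q),3,False)]; nn=np.cross(b-a,c-a); L=np.linalg.norm(nn)
            ~~~~~~~~~~^^^^^^^^^^^^^^^^
  File "numpy/random/_generator.pyx", line 864, in numpy.random._generator.Generator.choice
ValueError: a must be a positive integer unless no samples are taken
```

View pics/wrist17.png

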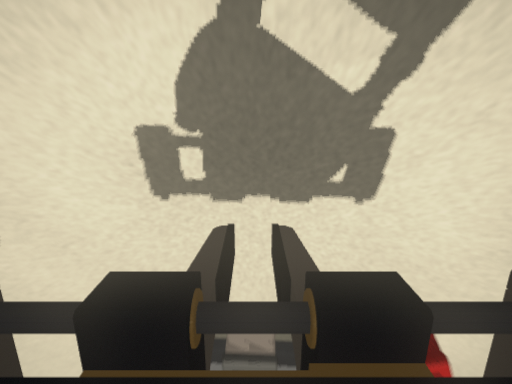

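```bash
python3 - <<'E'
from h import *
a=np.radians(4.3); u=np.array([np.cos(a),np.sin(a)]); v=np.array([-u[1],u[0]])
for n in("side","scene"):
    s,im,W=shot(n,"17"); np.savez(f"pics/{n}17.npz",W=W,f=im["frame"])
    P=W.reshape(-1,3)
    q=P[(P[:,2]>.062)&(P[:,2]<.078)&(np.hypot(P[:,0]-.662,P[:,1]-.0226)<.075)]
    d=q[:,:2]-O
    r=cv2.minAreaRect((q[:,:2]*1000).astype(np.float32)); print(n,len(q),r,"x",(d@u).min(),(d@u).max(),"y",np.percentile(d@v,[1,99]),slope2(W,.11,.2,(.68,.023)))
    # tub rear-face/side points
    q=P[(P[:,2]>.02)&(P[:,2]<.06)&(np.hypot(P[:,0]-.662,P[:,1]-.0226)<.075)]; d=q[:,:2]-O
    if len(q): print(" body x",np.percentile(d@u,[1,99]),"y",np.percentile(d@v,[1,99]),len(q))
    if n!="wrist": cv2.imwrite(f"pics/{n}17b.png",cv2.resize(im["frame"][140:240,220:345] if n=="side" else im["frame"][150:290,190:330],None,fx=5 if n=="side" else 4,fy=5 if n=="side" else 4,interpolation=cv2.INTER_CUBIC))
E
```

```text
side 381 ((652.0594482421875, 21.408409118652344), (76.68637084960938, 58.24514389038086), 2.906301975250244) x -0.09327298626731985 -0.0170185047578462 y [-0.0291  0.0275] normal 21.50  pos 19.47 n=639
 body x [-0.0907  0.0124] y [-0.0422  0.021 ] 267
scene 155 ((692.5775756835938, 37.57707214355469), (30.15939712524414, 37.391639709472656), 5.82745361328125) x -0.02868756846680166 0.0019999137441273685 y [-0.0051  0.0309] normal 20.51  pos 19.48 n=1558
 body x [-0.0455  0.0186] y [-0.013  0.03 ] 155
```

View pics/side17b.png

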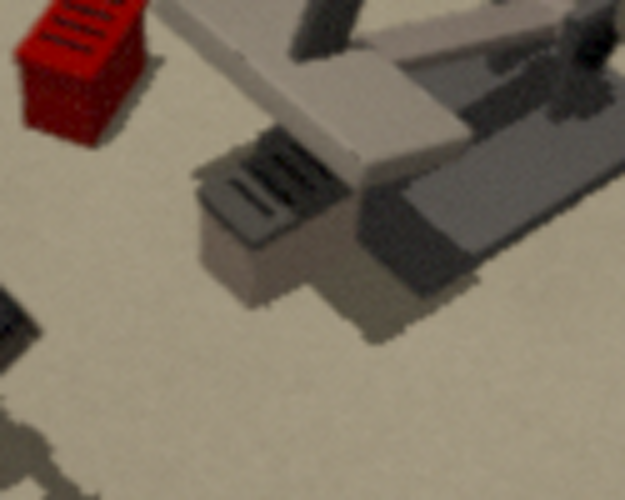

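View pics/scene17b.png

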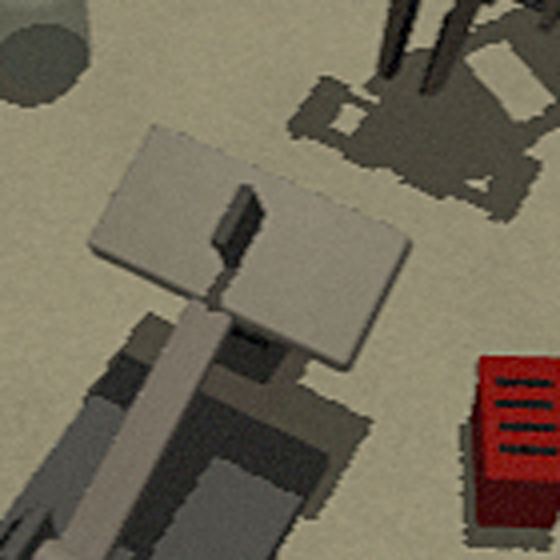

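```bash
python3 - <<'E'
from h import *
for n in("scene","side"):
    get_image(n)
    for t in ["jar","mug","scoop","spice","bowl","tub"]:
        print(n,t,[(round(d["score"],2),np.round(d["position"]).tolist()) for d in cut_out(n,t)[:2] if d["score"]>.4])
A=np.load("pics/scene1.npz")["W"];B=np.load("pics/scene17.npz")["W"]
for nm,c in dict(jar=(.53,-.26),mug=(.61,-.38),scoop=(.62,.38),spice=(.5,.43),bowl=(.48,-.44),red=(.639,.207)).items():
    r=[]
    for W in(A,B):
        P=W.reshape(-1,3); q=P[(P[:,2]>.02)&(P[:,2]<.13)&(np.hypot(P[:,0]-c[0],P[:,1]-c[1])<.065)]; r.append(np.r_[np.nanmean(q,0),len(q)])
    print(nm,r[0],r[1])
print(get_state()["time"])
E
```

```text
scene jar [(0.93, [201.0, 151.0]), (0.58, [241.0, 217.0])]
scene mug [(0.89, [153.0, 159.0])]
scene scoop [(0.61, [393.0, 289.0])]
scene spice [(0.82, [432.0, 257.0])]
scene bowl [(0.98, [164.0, 129.0])]
scene tub [(0.61, [252.0, 244.0]), (0.6, [321.0, 260.0])]
side jar [(0.91, [297.0, 276.0]), (0.48, [276.0, 186.0])]
side mug [(0.7, [356.0, 295.0])]
side scoop []
side spice []
side bowl [(0.63, [331.0, 338.0])]
side tub [(0.77, [277.0, 186.0]), (0.55, [235.0, 150.0])]
jar [  0.5328  -0.2635   0.086  867.    ] [  0.5329  -0.2634   0.0861 861.    ]
mug [  0.6102  -0.3812   0.056  842.    ] [  0.6099  -0.3812   0.0561 842.    ]
scoop [  0.6202   0.3779   0.0484 905.    ] [  0.6202   0.3779   0.0483 913.    ]
spice [  0.4985   0.4323   0.0699 570.    ] [  0.4988   0.4324   0.0701 570.    ]
bowl [  0.4824  -0.4391   0.0344 333.    ] [  0.4829  -0.439    0.0347 326.    ]
red [  0.6466   0.2097   0.0627 920.    ] [  0.6465   0.2097   0.0626 918.    ]
34.5833
```

```bash
python3 -c "
from bench import *
print(sign_off())"
```

```text
the job is handed in; nothing more can be done
None
```

The job is handed in at about 34.6 s. The lamp stands at about 19.5 to 19.7° on its own, and the tub sits square under the head, touching the foot plate.

**What I did:** I gripped the fin and raised the arm from about −3.6°, then let go. I carried the tub, slightly lifted, from where it stood to in front of the lamp. From there I pushed it in with the half-closed fingers, narrow end first. The tool was tilted about 20 to 25° for the push so the gripper body stayed clear of the lamp head. I got that tilt by stretching the arm past its reach, because the jog moves only turn about the tool's z.

**Last checks:**
- **Lamp:** by the head's position it reads 19.5° from both the scene and side cameras, unchanged since I let go. The plane-normal readings are noisier, 20.5 to 21.5° at the end. The wrist camera gave 19.6 to 19.7° right after release.
- **Tub:** the push ended against the plate, with the wrist force reading about 30 N in x and 27 N in z. The pictures show the tub meeting the plate edge. It is about 1 to 2 mm off centre and about 0.5° off square, both estimated after allowing for the side camera's bias.
- **Other things:** jar, mug, scoop, spice, bowl and the red look-alike all stayed within 0.5 mm of where they started. The side view did not find the scoop and spice at the end, so those two rest on the scene camera alone.
- **Robot:** it is clear of everything.

**What went wrong on the way:** my first close on the fin, at only its top edge, was misplaced after an unexpected wrist tilt, so I opened and redid it. On release the tool sprang up about 15 mm; the lamp did not move.

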